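Clear the engraved plate and hold the hand lens over it

ROBOT

A 6-joint arm with a two-finger parallel gripper is mounted at the origin on a cart in front of the work surface, level with it; the furniture and walls round the work are solid. World frame = base frame: x ahead of the robot, y to its left, z up, the work surface at z = 0. Lengths are in m, angles in rad, forces in N, time in s.
With the tool pointing down it reaches from about 0.3 to 0.825 m from the base axis. Payload 5.4 kg.
Tool frame: the origin (TCP) lies at the centre of the arm's flange, where the gripper is bolted on; the fingertips stand bot.nose_length ahead of it and the grasp point (between the pads) lies 171 mm ahead of it (bot.nose_length is the distance from the TCP to the fingertips, in m); z points along the fingers, y is the direction in which the jaws open and shut (so a half turn about z gives the same grasp; the last joint's range is limited). The gripper opens to 92 mm and grips with 3 to 60 N. Pads are 20 mm wide; open, the fingers measure 128 mm over their backs; the gripper's body (75 mm by 189 mm) begins 69 mm behind the grasp point.
Start: joints at [-1.516, 0.158, 1.597, -0, 1.386, -0.21], TCP at [0.15, -0.555, 0.405] pointing down, gripper open.
Joint ranges: [-2.91, 2.91], [-0.94, 2.29], [0.18, 2.7], [-1.29, 4.43], [0.17, 2.64], [-3, 3]. Speed limits (rad/s): [2.57, 2.57, 3.14, 3.14, 3.14, 3.14].

INTERFACE

Orientations are given as [roll, pitch, yaw] about the fixed x, y, z axes, in that order (R = Rz(yaw) Ry(pitch) Rx(roll)).
In Python, from rig import bot gives the robot as it stands.
- The arm moves only by the shell command python3 -m handwheel 'ROWS'. ROWS is JSON, a list that holds one entry, the list of rows, each a list of 7 numbers: the shift along the tool's x, y, z in mm, then the turn, a rotation vector about the tool's x, y, z in degrees, then the opening, from -1 (shut) to 1 (fully open). In form: [[[dx, dy, dz, rx, ry, rz, claw], ...]]. A call has 1 to 20 rows; each row shifts and turns the commanded pose from where the row before left it, along the tool's axes as they then stand; what a row does not reach is not made up. A row lasts 1/8 s, in which the tool goes at most 62.5 mm and 10.7 degrees, less where a joint would pass 70% of its speed; a pose out of reach is approached as far as the arm can. A call with a gripper value outside its range is refused whole. The fingers move at their own pace and stop on an object; the grip force is fixed at half the most. Time passes only in rows, so rows that do not move let the fingers close. It gives the time, the measured TCP pose, the force and the opening at its end, in the units of the state.
- bot.read_state(): the state, without advancing time (a new reading comes with each control period).
- bot.capture(name): name is "scene" or "top"; returns (picture, depth): 400x640x3 uint8, red, green, blue; 400x640 float32, m along the optical axis (not along the pixel's ray), 0 where there is no reading.
- bot.camera_model(name): a dict with "intrinsics" (3x3 intrinsics, pixels), "D" ([k1, k2, p1, p2, k3] as OpenCV has them; the pictures are not rectified), "T" (4x4, takes a point from camera to world coordinates). Camera axes: x right, y up, looking along -z (the intrinsics and any distortion apply to the point x, -y, -z); pixel columns grow to the right and rows downward; lengths in m; the calibration is good to about 2 mm. A picture is of the moment at which its call begins. camera_model takes no time and is no camera call.
- bot.finish_job(): hands the job in, once; it reports no verdict.
The state is a dict: "time": time; "qpos": joint angles; "qd": joint speeds; "tau": joint torques, N m; "tool_pos": TCP position; "eef_rot": TCP orientation; "contact_force": force on the tool from outside, world axes, zero at the start; "wrist_torque": the same for the moment, N m; "opening": finger opening in m.
Only numpy, scipy, OpenCV 4.12 (cv2) and the standard library are available. Lean on these libraries where they do the work, as an engineer would, in place of code of your own. Each camera call takes 0.05 s, during which the arm holds its last target.

TASK

The engraved brass plate is due for inspection, but four wax chips lie on it: wipe them with the scraper block off the plate into the chip tray on the plate's edge, without touching the chips with the gripper, and put the scraper back on the bench, clear of the plate and tray. Then draw the hand lens out of its sloping socket, turn it level and hold it centred over the engraved rosette with the glass about 80 mm above the plate, leaving everything else on the bench where it is. Finish while still holding the lens there, still and with nothing but the gripper carrying it.

Things in the scene. Friction and masses are not known exactly. Their poses are not given: they have to be found in the camera images.
- board: Fixed beech block 116 x 142 mm with an engraved brass plate on top (110 x 132 mm in x, y, its top 21 mm above the bench, flush, no rim) and a dark open sheet-steel chip tray joined to its +y side. Origin: on the bench under the plate's centre. Along its own y: bare end of the wood at -76 mm, plate from -66 to +66 mm, tray from +66 to +132 mm. The tray is 112 mm wide inside (x), floor 2 mm and walls 15 mm above the bench, so it lies lower than the plate.
- rosette (a point): Centre of the plate's engraved round rosette (36 mm across), on the plate's top; same axes as the board.
- tray (a point): Centre of the chip tray's floor, 2 mm above the bench; same axes as the board.
- chip1_mid (a point): Centre of a loose green wax chip, 17 x 11 x 6 mm, 10 g, lying on the plate. All chips start within 39 mm (x) and 43 mm (y) of the plate's centre, edges included.
- chip2_mid (a point): Centre of a loose green wax chip, about 15 x 12 x 7 mm, 10 g, on the plate.
- chip3_mid (a point): Centre of a loose green wax chip, 19 x 10 x 6 mm, 10 g, on the plate.
- chip4_mid (a point): Centre of a loose green wax chip, about 15 x 13 x 7 mm, 10 g, on the plate.
- scraper_grip (a point): Loose scraper block standing on the bench, about 110 g: a pale wood block with black rubber sole, 92 mm long (its x) and 30 mm thick (its y), 15 mm high, with a raised wooden grip on top, 66 mm long, 18 mm thick (y), reaching 52 mm above the sole. The point is inside the grip, 36 mm above the sole's underside; z is up. Wipe with the long side foremost.
- stand: Fixed lens stand: a dark round foot of 93 mm diameter carrying a grey rectangular socket that slopes 40 degrees above level, rising along the stand's +x. Origin: on the bench under the foot's centre.
- socket_mouth (a point): Centre of the socket's mouth, 64 mm above the bench; same axes as the stand. The socket is 45 mm deep; its axis runs up and out along (0.766, 0, 0.643) in the stand's axes. It has 1.5 mm of play on each side of the handle.
- lens: Loose round hand lens, about 90 g, dark rim 77 mm across and 8 mm thick, with a flat dark wooden handle 18 mm wide (y) and 10 mm thick (z). Origin: the centre of the glass. Its x runs along the handle to the glass, z through the glass; level means z vertical. The handle lies at x = -50 to -160 mm; its last 45 mm are in the socket at the start, the glass up and on the far side from the robot.
- lens_grip (a point): A point on the axis of the lens's handle, 78 mm from the glass centre, in the free part between rim and socket, a good place to grip across the 18 mm width; same axes as the lens.
- pen_pot: Bystander: yellow pen pot, 80 mm across, 152 mm high with its pens.
- wax_block: Bystander: green wax block 50 x 90 x 24 mm.
- pliers: Bystander: flat-nose pliers with green handles, 170 mm long, lying flat.
Not all that is in view belongs to the job. Of the things that look like the part that bears scraper_grip, the larger one is meant.

How it is judged:
By the outcome, as a careful person would: the job done as asked, in the order asked, and still so for the second after the job is handed in, while the arm keeps its last pose, push and grip.
It also fails if it takes over 64 s, if anything falls off the work surface, if the arm or the gripper's body presses on something with over 40 N, if the wrist force passes 120 N, or if a joint passes its speed limit or range.

## Working session

There is one attempt and no reset: what is moved stays moved. The work goes in short steps, Python scripts to look and compute and a shell command to move; the robot and the scene stay as the last step left them, time stands still between calls to the robot, and variables do not carry over. Pictures are saved under pics/ and viewed, and the job is handed in when it is done.

```bash
ls; mkdir -p pics
python3 - <<'E'
from rig import bot
import cv2,json
s=bot.read_state();print(s, bot.nose_length)
for n in("scene","top"):
    p,d=bot.capture(n);cv2.imwrite(f"pics/{n}0.png",p[:,:,::-1])
    import numpy as np;np.savez(f"{n}0.npz",p=p,d=d)
    print(bot.camera_model(n))
E
```

```text
pics
{'time': 0.0, 'qpos': array([-1.51610322e+00,  1.59028442e-01,  1.59820125e+00, -3.05386368e-05,
        1.38617304e+00, -2.10097846e-01]), 'qd': array([ 0.00102563, -0.00061158, -0.00093632, -0.00073287,  0.00013922,
       -0.00202565]), 'tau': array([ 2.68415115e-04, -3.85563540e+01, -3.22108948e+01,  7.02084973e-02,
        3.79168941e-02, -1.19603988e-04]), 'tool_pos': array([ 0.15044361, -0.55469027,  0.40374569]), 'eef_rot': array([-3.13981612e+00, -3.48151029e-04,  2.64796281e-01]), 'contact_force': array([ 0.79816651,  0.62736146, -0.33603565]), 'wrist_torque': array([0.04605665, 0.03354453, 0.01226449]), 'opening': 0.09159050462844905} 0.1901
{'intrinsics': array([[404.10461714,   0.        , 314.22136069],
       [  0.        , 404.10461714, 203.48824486],
       [  0.        ,   0.        ,   1.        ]]), 'D': array([-0.09436275,  0.        ,  0.        ,  0.        ,  0.        ]), 'T': array([[-0.84225428,  0.30983128, -0.44114885,  0.01779412],
       [-0.53875532, -0.45536832,  0.70878939,  1.0653199 ],
       [ 0.01871991,  0.83465219,  0.55045917,  0.80874919],
       [ 0.        ,  0.        ,  0.        ,  1.        ]])}
{'intrinsics': array([[458.42537184,   0.        , 313.765442  ],
       [  0.        , 458.42537184, 200.60593373],
       [  0.        ,   0.        ,   1.        ]]), 'D': array([-0.05253558,  0.        ,  0.        ,  0.        ,  0.        ]), 'T': array([[ 0.00277567,  0.99742594, -0.0716505 ,  0.48252817],
       [-0.9998316 ,  0.0014683 , -0.01829275,  0.1633867 ],
       [-0.01814046,  0.07168921,  0.99726204,  1.4386867 ],
       [ 0.        ,  0.        ,  0.        ,  1.        ]])}
```

View pics/scene0.png

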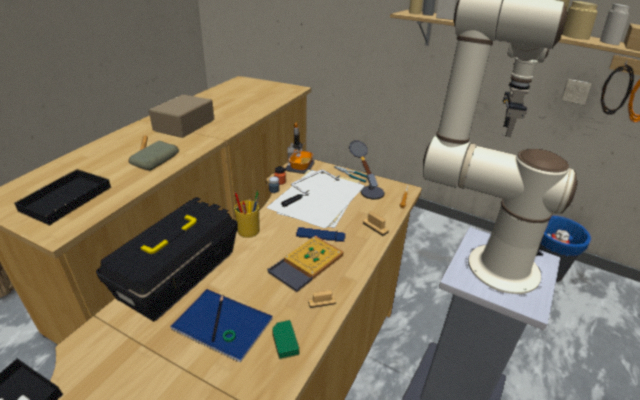

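View pics/top0.png

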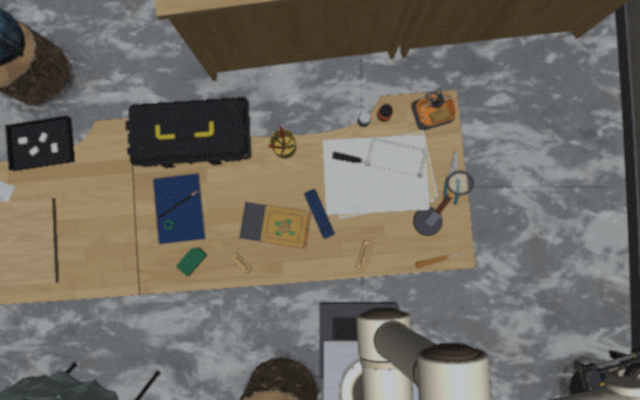

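```bash
cat > h.py <<'E'
import numpy as np,cv2
from rig import bot
def proj(n,P):
    m=bot.camera_model(n);T=np.linalg.inv(m["T"]);c=(np.asarray(P,float).reshape(-1,3)@T[:3,:3].T+T[:3,3])*[1,-1,-1]
    return cv2.projectPoints(c,np.zeros(3),np.zeros(3),m["intrinsics"],m["D"])[0].reshape(-1,2)
def ray(n,uv):
    m=bot.camera_model(n);q=cv2.undistortPoints(np.asarray(uv,float).reshape(-1,1,2),m["intrinsics"],m["D"]).reshape(-1,2)
    d=np.c_[q[:,0],-q[:,1],-np.ones(len(q))]@m["T"][:3,:3].T
    return m["T"][:3,3],d
def atz(n,uv,z):
    o,d=ray(n,uv);return o+d*((z-o[2])/d[:,2])[:,None]
def cloud(n,d):
    uv=np.stack(np.meshgrid(np.arange(640),np.arange(400)),-1).reshape(-1,2)
    o,r=ray(n,uv);return (o+r*d.reshape(-1,1)).reshape(400,640,3)
def crop(n,p,x0,y0,x1,y1,s,out):
    c=cv2.resize(p[y0:y1,x0:x1,::-1],None,fx=s,fy=s,interpolation=cv2.INTER_CUBIC);cv2.imwrite(out,c)
E
python3 - <<'E'
from h import *
t=np.load("top0.npz");s=np.load("scene0.npz")
crop("top",t["p"],225,185,385,285,5,"pics/a.png")
crop("scene",s["p"],260,200,400,320,5,"pics/b.png")
crop("top",t["p"],400,140,490,250,5,"pics/c.png")
C=cloud("top",t["d"])
for u,v in [(363,254),(243,262),(285,226),(252,222),(340,260),(458,182),(428,222),(300,200)]:print(u,v,C[v,u].round(4))
C=cloud("scene",s["d"])
for u,v in [(376,218),(321,297),(314,258)]:print(u,v,C[v,u].round(4))
E
```

```text
363 254 [0.4213 0.04   0.0486]
243 262 [0.3932 0.4096 0.0077]
285 226 [0.5055 0.2781 0.0216]
252 222 [ 5.181e-01  3.840e-01 -1.000e-04]
340 260 [0.4005 0.1075 0.0023]
458 182 [ 0.6306 -0.2262  0.131 ]
428 222 [ 0.5181 -0.158   0.045 ]
300 200 [0.5876 0.2331 0.0013]
376 218 [0.4156 0.0408 0.0451]
321 297 [0.3885 0.4261 0.0313]
314 258 [0.4927 0.2968 0.0209]
```

View pics/a.png

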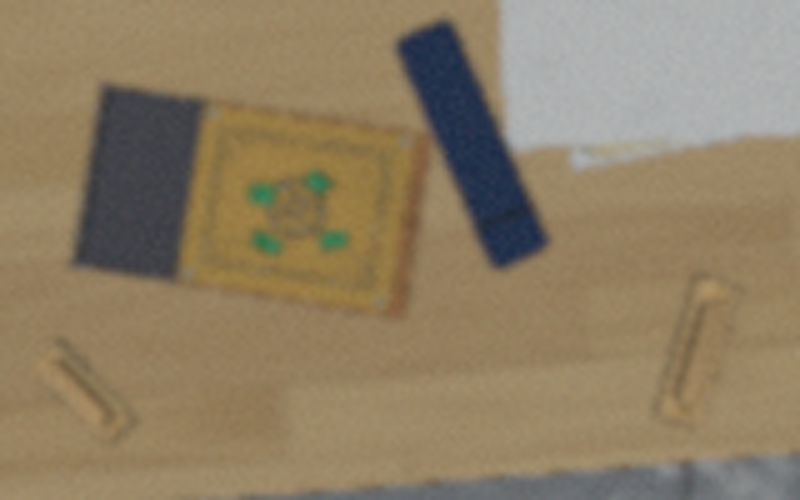

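View pics/b.png

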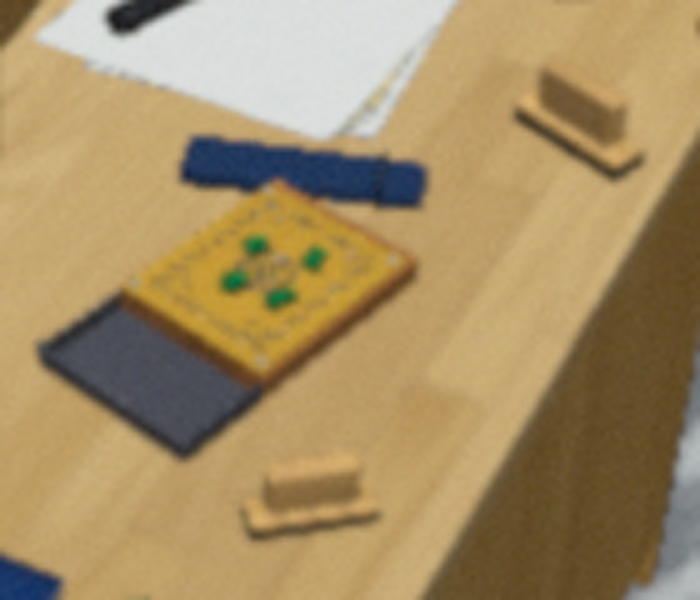

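View pics/c.png

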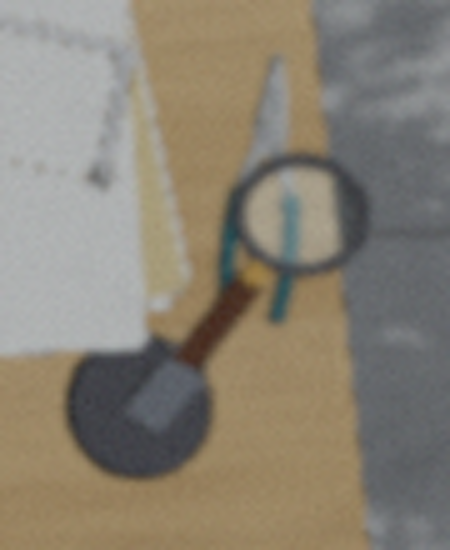

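```bash
cat >> h.py <<'E'
def R2(a):return np.array([[np.cos(a),-np.sin(a)],[np.sin(a),np.cos(a)]])
def place(pose,pts):
    pts=np.asarray(pts,float);return np.c_[pts[:,:2]@R2(pose[2]).T+pose[:2],pts[:,2]]
def overlay(n,p,polys,box,s,out):
    x0,y0,x1,y1=box;im=cv2.resize(np.ascontiguousarray(p[y0:y1,x0:x1,::-1]),None,fx=s,fy=s,interpolation=cv2.INTER_CUBIC)
    for P in polys:
        q=((proj(n,P)-[x0,y0]+.5)*s-.5);cv2.polylines(im,[np.round(q*8).astype(np.int32)],False,(255,0,255),1,cv2.LINE_AA,3)
    cv2.imwrite(out,im)
def rect(x0,x1,y0,y1,z):return np.array([[x0,y0,z],[x1,y0,z],[x1,y1,z],[x0,y1,z],[x0,y0,z]])/1000
E
python3 - <<'E'
from h import *
from scipy.optimize import least_squares
t=np.load("top0.npz");s=np.load("scene0.npz")
# board model pts (mm) and pixel reads
M=np.array([[57,132,15],[-57,132,15],[-58,-76,21],[58,-76,21],[58,66,21],[-58,66,21]])/1000
uvT=np.array([[105,85],[75,265],[405,318],[428,135],[205,100],[180,280]])/5+[225,185]
uvS=np.array([[41,350],[184,457],[415,268],[280,182],[122,298],[258,385]])/5+[260,200]
# scene order: tray +x far? 
for nm,f in (("T",lambda p:(proj("top",place(p,M))-uvT).ravel()),):
    r=least_squares(f,[.5,.28,-.15]);print(nm,r.x,np.abs(r.fun).max());b=r.x
print(((proj("scene",place(b,M))-[260,200])*5).round())
polys=[place(b,q) for q in (rect(-55,55,-66,66,21),rect(-58,58,-76,66,21),rect(-57,57,66,132,15),rect(-58,58,-76,66,0))]
C=cloud("top",t["d"]).reshape(-1,3)
m=(abs(C[:,0]-.42)<.05)&(abs(C[:,1]-.04)<.06)&(C[:,2]>.035)
P=C[m];print(m.sum(),P.mean(0),P[:,2].min(),P[:,2].max())
rct=cv2.minAreaRect((P[:,:2]*1000).astype(np.float32));print(rct)
C2=cloud("scene",s["d"]).reshape(-1,3)
m=(abs(C2[:,0]-.42)<.05)&(abs(C2[:,1]-.04)<.06)&(C2[:,2]>.044)
P=C2[m];print(m.sum(),P.mean(0),cv2.minAreaRect((P[:,:2]*1000).astype(np.float32)))
overlay("top",t["p"],polys,(225,185,385,285),5,"pics/a1.png")
overlay("scene",s["p"],polys,(260,200,400,320),5,"pics/b1.png")
E
```

```text
T [ 0.50444471  0.28010069 -0.14786556] 0.8766594110465462
[[ 42. 342.]
 [187. 439.]
 [423. 249.]
 [278. 170.]
 [121. 278.]
 [269. 369.]]
136 [0.41721361 0.03381806 0.05076349] 0.036801154580981876 0.058174194459752915
((417.1224060058594, 33.30097198486328), (18.54259490966797, 64.67556762695312), 72.6977310180664)
86 [0.41447307 0.0377667  0.04928609] ((415.7229919433594, 34.6171875), (21.338865280151367, 65.96824645996094), 73.28909301757812)
```

View pics/a1.png

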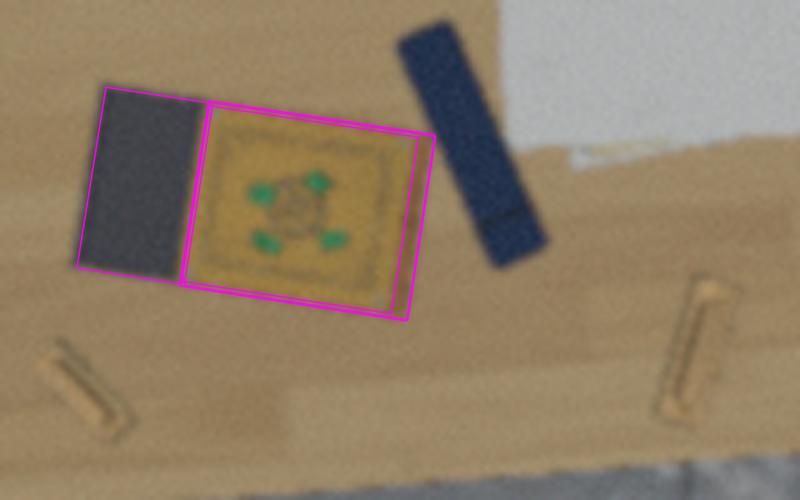

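View pics/b1.png

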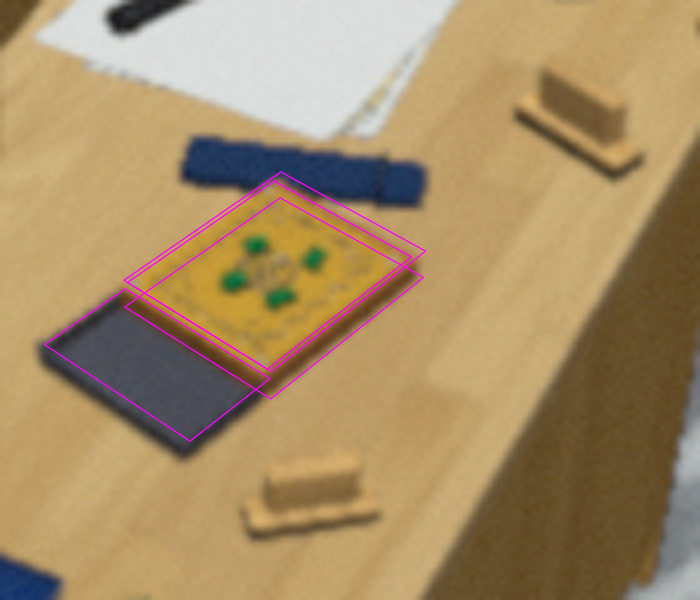

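Run:
```python
from h import *
from scipy.optimize import least_squares
t=np.load("top0.npz");s=np.load("scene0.npz")
M=np.array([[57,132,15],[-57,132,15],[-58,-76,21],[58,-76,21],[58,66,21],[-58,66,21]])/1000
uvT=(np.array([[105,85],[75,265],[405,318],[428,135],[205,100],[180,280]])+.5)/5-.5+[225,185]
uvS=(np.array([[41,350],[184,457],[417,268],[280,180],[122,298],[258,385]])+.5)/5-.5+[260,200]
r=least_squares(lambda p:(proj("scene",place(p,M))-uvS).ravel(),[.5,.28,-.15]);print("S",r.x,np.abs(r.fun).max())
f=lambda p:np.r_[(proj("top",place(p,M))-uvT).ravel(),(proj("scene",place(p,M))-uvS).ravel()]
r=least_squares(f,[.5,.28,-.15],loss='soft_l1');print("J",r.x)
b=np.array([.5035,.2815,-.15]);b[:]=r.x
polys=[place(b,q) for q in (rect(-55,55,-66,66,21),rect(-57,57,66,132,15))]
g=[.4165,.034,-.25]
sp=[place(g,q) for q in (rect(-46,46,-15,15,0),rect(-46,46,-15,15,15),rect(-33,33,-9,9,52))]
overlay("top",t["p"],sp,(330,230,400,280),10,"pics/s1.png")
overlay("scene",s["p"],sp,(355,205,395,240),16,"pics/s2.png")
overlay("top",t["p"],polys,(235,195,315,255),9,"pics/r1.png")
overlay("scene",s["p"],polys,(285,230,345,280),11,"pics/r2.png")
```

```text
S [ 0.49994306  0.29133251 -0.16425908] 1.322614713551502
J [ 0.50449931  0.28386946 -0.15402886]
```

View pics/s1.png

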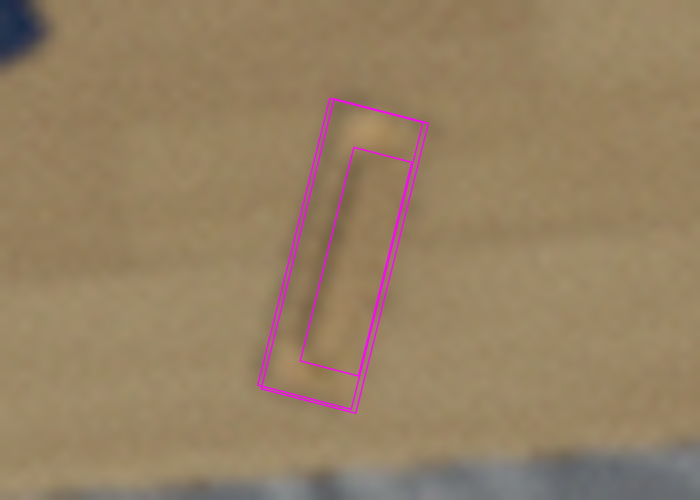

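View pics/s2.png

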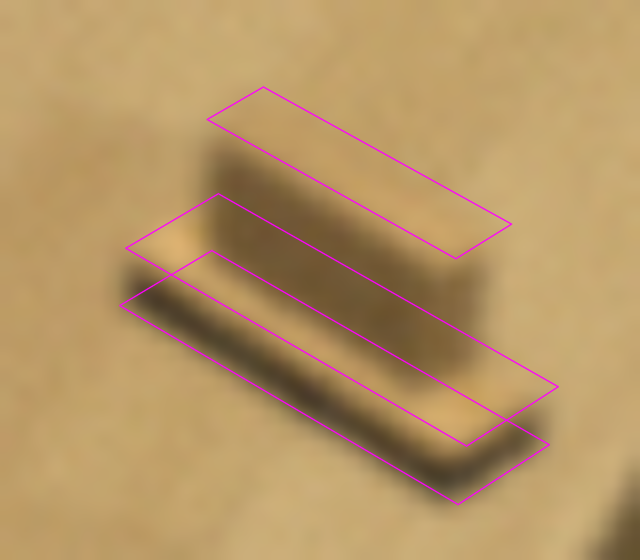

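View pics/r1.png

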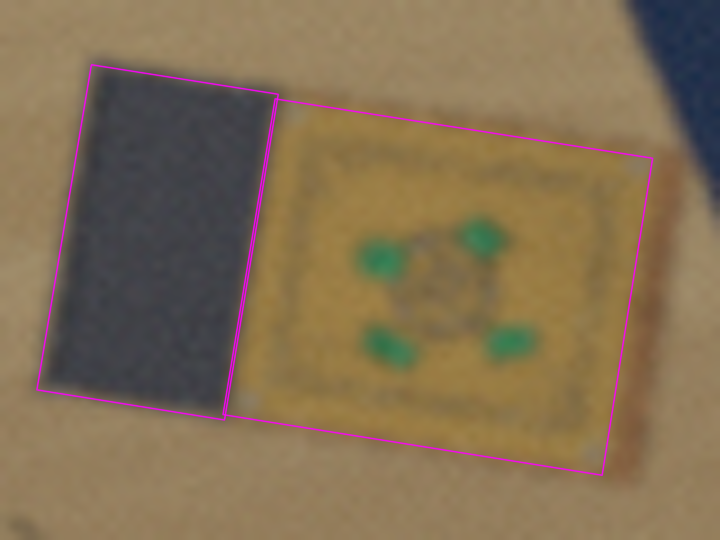

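View pics/r2.png

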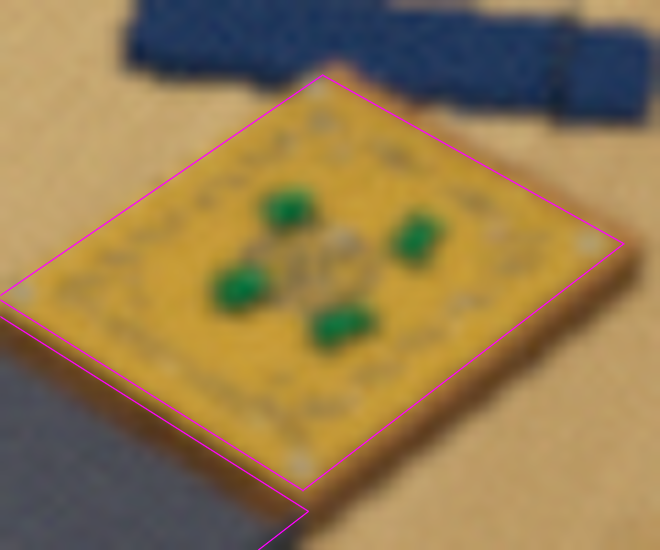

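```bash
cat >> h.py <<'E'
from scipy.spatial.transform import Rotation as Ro
def go(pos,rpy,Rt=None):
    s=bot.read_state();Rc=Ro.from_euler('xyz',s["eef_rot"]);Rt=Rt or Ro.from_euler('xyz',rpy)
    d=Rc.inv().apply(np.array(pos)-s["tool_pos"])*1000
    print("t",round(s["time"],2),"shift mm",d.round(1),"rotvec deg",np.degrees((Rc.inv()*Rt).as_rotvec()).round(2),"F",s["contact_force"].round(1),"open",round(s["opening"],4))
    print("  pos",s["tool_pos"].round(4),"rpy",s["eef_rot"].round(4))
E
python3 - <<'E'
from h import *
go([.4165,.034,.30],[np.pi,0,-.25])
E
```

```text
t 0.1 shift mm [ 410.8 -498.4  104.8] rotvec deg [-0.1   0.   29.49] F [-0.1 -0.6  0.7] open 0.0916
  pos [ 0.1504 -0.5547  0.4038] rpy [-3.1399e+00 -4.0000e-04  2.6480e-01]
```

```bash
python3 -m handwheel '[[[29,-35,5,0,0,0,1],[29,-36,5,0,0,0,1],[29,-36,5,0,0,0,1],[29,-36,5,0,0,0,1],[29,-36,5,0,0,0,1],[29,-36,5,0,0,0,1],[29,-36,5,0,0,0,1],[29,-36,5,0,0,0,1],[29,-36,5,0,0,0,1],[30,-35,5,0,0,0,1],[30,-35,5,0,0,0,1],[30,-35,5,0,0,0,1],[30,-35,5,0,0,0,1],[30,-35,5,0,0,0,1]]]'
python3 - <<'E'
from h import *
go([.4165,.034,.30],[np.pi,0,-.25])
E
```

```text
time: 1.85
tool_pos: [0.4171, 0.0349, 0.3344]
eef_rot: [3.141, 0.0, 0.265]
contact_force: [-0.1, 0.3, -0.5]
opening: 0.0915
t 1.85 shift mm [-0.8  0.7 34.4] rotvec deg [1.000e-02 0.000e+00 2.951e+01] F [-0.1  0.3 -0.5] open 0.0915
  pos [0.4171 0.0349 0.3344] rpy [3.1415e+00 1.0000e-04 2.6500e-01]
```

```bash
python3 -m handwheel '[[[0,0,0,0,0,10,1],[0,0,0,0,0,10,1],[0,0,0,0,0,9.5,1],[0,0,0,0,0,0,1]]]'
python3 - <<'E'
from h import *
go([.4165,.034,.30],[np.pi,0,-.25])
for n in("scene","top"):
    p,d=bot.capture(n);np.savez(f"{n}1.npz",p=p,d=d)
    s=bot.read_state();R=Ro.from_euler('xyz',s["eef_rot"]);
    w=lambda a:R.apply(np.array(a)/1000)+s["tool_pos"]
    polys=[w([[0,y,190.1],[0,y,150]]) for y in(-46,-64,46,64)]+[w([[0,0,100],[0,0,190]]),w([[-10,46,190],[10,46,190],[10,64,190],[-10,64,190],[-10,46,190]]),w([[-10,-46,190],[10,-46,190],[10,-64,190],[-10,-64,190],[-10,-46,190]])]
    q=proj(n,[s["tool_pos"]+R.apply([0,0,.17])])[0];print(n,q)
    x,y=int(q[0]),int(q[1])
    overlay(n,p,polys,(x-40,y-35,x+40,y+35),9,f"pics/g_{n}.png")
E
```

```text
time: 2.35
tool_pos: [0.4166, 0.0333, 0.3344]
eef_rot: [3.142, 0.001, -0.248]
contact_force: [-1.0, -0.2, -0.4]
opening: 0.0918
t 2.35 shift mm [-0.3 -0.6 34.4] rotvec deg [0.   0.04 0.1 ] F [-1.  -0.2 -0.4] open 0.0918
  pos [0.4166 0.0333 0.3344] rpy [ 3.1416e+00  7.0000e-04 -2.4820e-01]
scene [380.66124723 185.69669688]
top [369.19349013 257.57465775]
```

View pics/g_scene.png

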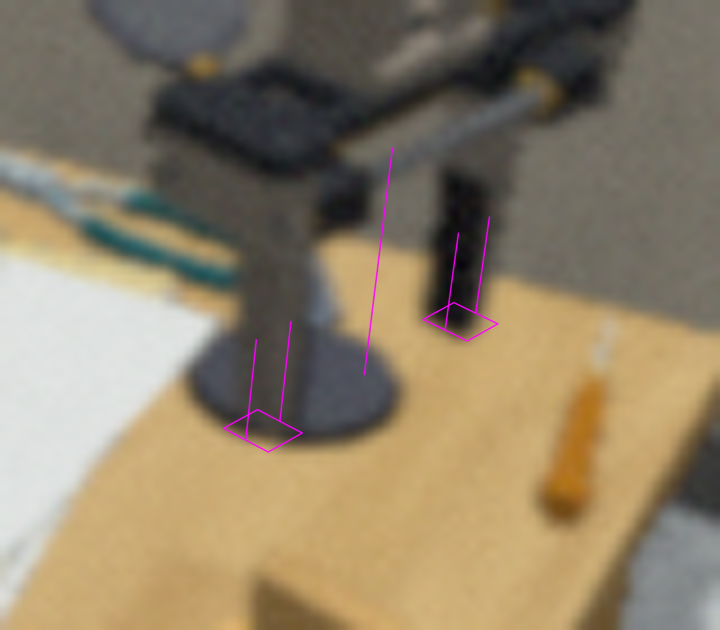

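View pics/g_top.png

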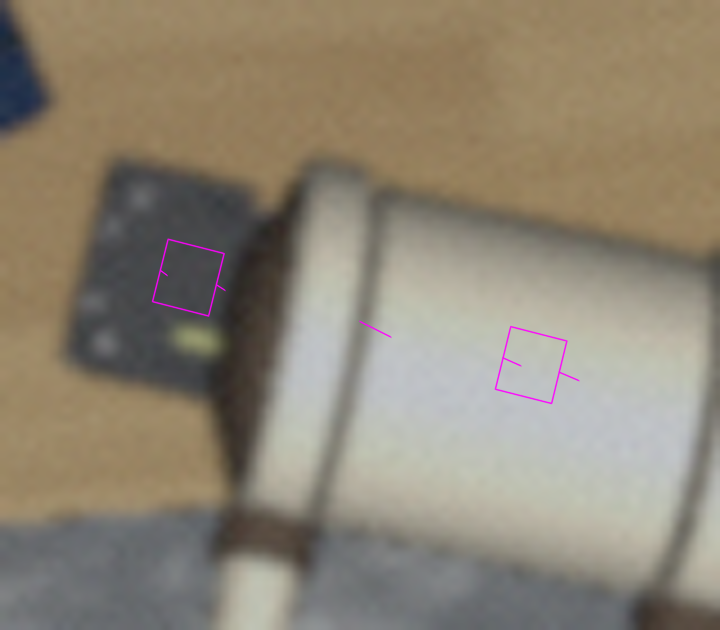

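Run:
```python
from h import *
for n in("top","scene"):
    d=np.load(n+"0.npz");C=cloud(n,d["d"])
    for x,y in [(.4,.15),(.38,.5),(.45,.12),(.36,.25),(.62,.3),(.4,-.05)]:
        q=proj(n,[[x,y,0]])[0].astype(int);w=C[q[1]-4:q[1]+5,q[0]-4:q[0]+5].reshape(-1,3)
        print(n,x,y,q,"z mm",(np.median(w[:,2])*1000).round(1),w[:,2].std().round(4))
# plate plane z & colour centroid of green chips via each camera
    hsv=cv2.cvtColor(d["p"],cv2.COLOR_RGB2HSV)
    m=cv2.inRange(hsv,(55,90,40),(95,255,255))
    k,l,st,ce=cv2.connectedComponentsWithStats(m)
    for i in range(1,k):
        if 8<st[i,4]<120:
            P=atz(n,[ce[i]],.0245)[0];w=np.median(C[l==i],0)
            if .4<P[0]<.6 and .2<P[1]<.36: print("  chip",ce[i].round(1),st[i,4],P.round(4),w.round(4))
```

```text
top 0.4 0.15 [326 260] z mm 0.4 0.003
top 0.38 0.5 [214 265] z mm -0.1 0.1589
top 0.45 0.12 [335 244] z mm -0.3 0.0027
top 0.36 0.25 [294 272] z mm 0.2 0.0026
top 0.62 0.3 [278 189] z mm -0.5 0.0033
top 0.4 -0.05 [390 260] z mm -0.4 0.159
scene 0.4 0.15 [364 248] z mm -1.0 0.0016
scene 0.38 0.5 [307 325] z mm -1.2 0.0013
scene 0.45 0.12 [354 237] z mm -0.7 0.0014
scene 0.36 0.25 [360 271] z mm -1.5 0.0014
scene 0.62 0.3 [278 248] z mm -0.7 0.0014
scene 0.4 -0.05 [389 217] z mm -0.7 0.0091
```

Run:
```python
from h import *
for n in("top","scene"):
    d=np.load(n+"0.npz");C=cloud(n,d["d"])
    p=d["p"].astype(int);m=((p[...,1]>p[...,0]+15)&(p[...,1]>p[...,2]+15)).astype(np.uint8)
    k,l,st,ce=cv2.connectedComponentsWithStats(m)
    for i in range(1,k):
        if 5<st[i,4]:
            P=atz(n,[ce[i]],.0245)[0];w=np.median(C[l==i],0)
            if .35<P[0]<.6 and .2<P[1]<.6: print(n,"green",ce[i].round(1),st[i,4],P.round(4),w.round(4))
    m=((p[...,2]>p[...,0]+20)&(p[...,2]>p[...,1]+10)).astype(np.uint8)
    k,l,st,ce=cv2.connectedComponentsWithStats(m)
    for i in range(1,k):
        if 100<st[i,4]:
            P=atz(n,[ce[i]],.0)[0];w=np.median(C[l==i],0)
            if .3<P[0]<.7 and .1<P[1]<.7: print(n,"blue",ce[i].round(1),st[i,4],P.round(4),w.round(4))
```

```text
top green [288.2 221.2] 13 [0.5202 0.2682 0.0245] [0.5208 0.2683 0.0286]
top green [277.  223.5] 16 [0.5131 0.3027 0.0245] [0.513  0.3023 0.0268]
top green [291.  232.5] 14 [0.4855 0.2592 0.0245] [0.4855 0.2587 0.0271]
top green [278.  233.2] 13 [0.4831 0.2994 0.0245] [0.4838 0.2992 0.0276]
top green [190.8 260.4] 428 [0.3981 0.5694 0.0245] [0.3992 0.5698 0.0244]
top blue [178.7 208.2] 2672 [0.5612 0.6185 0.    ] [0.561  0.6135 0.012 ]
top blue [319.  213.4] 492 [0.5456 0.1734 0.    ] [0.5432 0.1731 0.0166]
scene green [310.7 248.5] 12 [0.5222 0.2694 0.0245] [0.5203 0.2726 0.0264]
scene green [322.5 251.2] 11 [0.4861 0.2602 0.0245] [0.4847 0.2626 0.0271]
scene green [306.5 255.5] 14 [0.5149 0.3033 0.0245] [0.5131 0.306  0.027 ]
scene green [315.4 258.9] 13 [0.4849 0.3015 0.0245] [0.4838 0.3034 0.0265]
scene green [285.2 339. ] 721 [0.3909 0.5815 0.0245] [0.3916 0.5816 0.0232]
scene blue [320.3 234. ] 363 [0.5521 0.165  0.    ] [0.5404 0.1808 0.0154]
scene blue [222.2 323.4] 3564 [0.562  0.6162 0.    ] [0.5546 0.6222 0.0111]
```

```bash
python3 - <<'E'
from h import *
go([.4158,.036,.2115],[np.pi,0,-.25])
o=atz("top",[[ (443+.5)/9-.5+235,(285+.5)/9-.5+195]],.021);print(o)
o=atz("scene",[[ (312+.5)/11-.5+285,(270+.5)/11-.5+230]],.021);print(o)
E
python3 -m handwheel '[[[0,-3,20,0,0,0,1],[0,0,30,0,0,0,1],[0,0,30,0,0,0,1],[0,0,25,0,0,0,1],[0,0,17.5,0,0,0,1],[0,0,0,0,0,0,1]]]'
python3 - <<'E'
from h import *
go([.4158,.036,.2115],[np.pi,0,-.25])
n="scene"
p,d=bot.capture(n);crop(n,p,340,170,420,240,9,"pics/d1.png")
E
```

```text
t 2.45 shift mm [ -1.5  -2.4 123. ] rotvec deg [-0.    0.02  0.16] F [0.2 0.3 0.4] open 0.0921
  pos [0.4167 0.0333 0.3345] rpy [-3.1416e+00  4.0000e-04 -2.4720e-01]
[[0.50480122 0.28195169 0.021     ]]
[[0.50477224 0.28389681 0.021     ]]
time: 3.2
tool_pos: [0.4168, 0.0363, 0.211]
eef_rot: [3.141, 0.003, -0.248]
contact_force: [-0.2, -0.3, 0.2]
opening: 0.0918
t 3.2 shift mm [-0.9  0.5 -0.5] rotvec deg [0.01 0.2  0.09] F [-0.2 -0.3  0.2] open 0.0918
  pos [0.4168 0.0363 0.211 ] rpy [ 3.1414  0.0035 -0.2485]
```

View pics/d1.png

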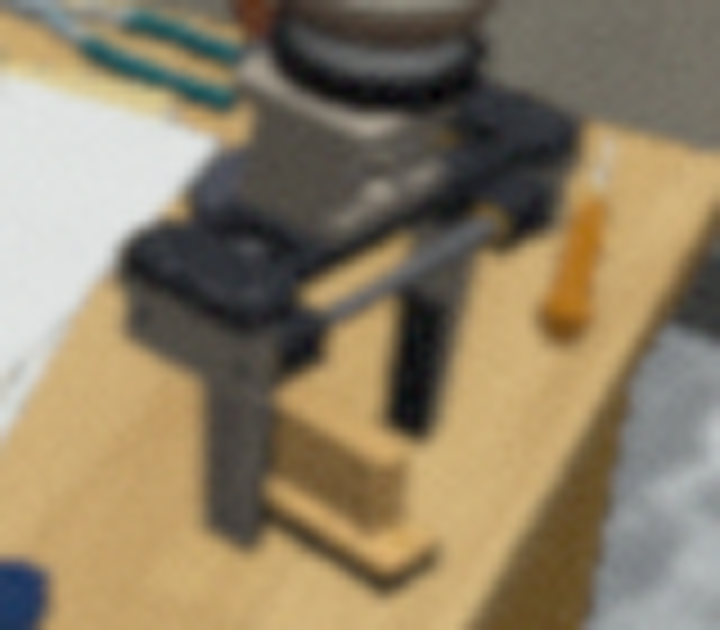

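```bash
python3 -m handwheel '[[[0,0,0,0,0,0,0.4],[0,0,0,0,0,0,-0.2],[0,0,0,0,0,0,-0.8],[0,0,0,0,0,0,-1],[0,0,0,0,0,0,-1],[0,0,0,0,0,0,-1],[0,0,0,0,0,0,-1],[0,0,0,0,0,0,-1]]]'; python3 -m handwheel '[[[0,0,-15,0,0,0,-1],[0,0,-25,0,0,0,-1],[0,0,-25,0,0,0,-1],[0,0,0,0,0,0,-1]]]';python3 - <<'E'
from h import *
yb=-.154
tgt=place([.5045,.2835,yb],np.array([[0,-61,0]])/1000)[0]
print(tgt)
go([tgt[0],tgt[1],.28],[np.pi,0,yb])
n="scene"
p,d=bot.capture(n);crop(n,p,340,150,420,220,9,"pics/d2.png")
E
```

```text
time: 4.25
tool_pos: [0.4175, 0.0361, 0.2122]
eef_rot: [3.141, 0.0, -0.25]
contact_force: [0.2, 0.2, -0.1]
opening: 0.0177
time: 4.75
tool_pos: [0.4186, 0.036, 0.2797]
eef_rot: [-3.141, -0.006, -0.25]
contact_force: [1.0, 0.6, -0.9]
opening: 0.0179
[0.49514309 0.22322191 0.        ]
t 4.75 shift mm [ 2.790e+01 -2.003e+02 -1.000e-01] rotvec deg [-0.01 -0.32 -5.5 ] F [ 1.   0.6 -0.9] open 0.0179
  pos [0.4186 0.036  0.2797] rpy [-3.1412 -0.0056 -0.25  ]
```

View pics/d2.png

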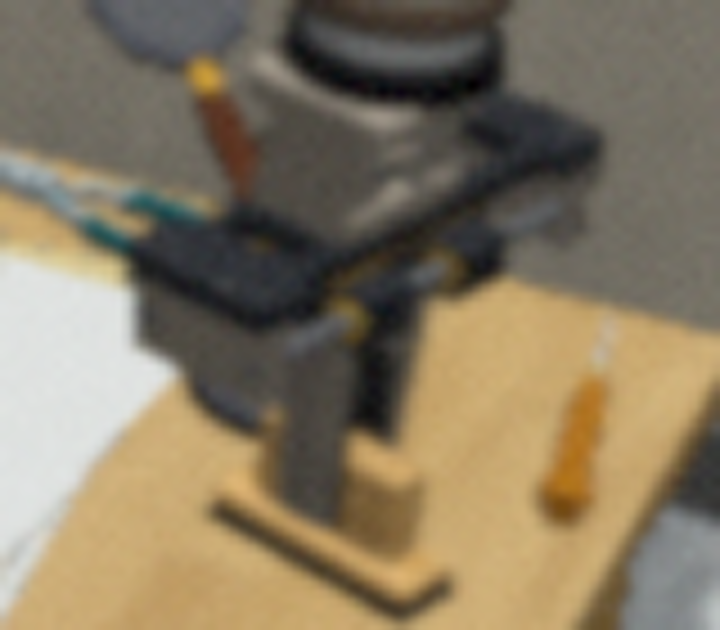

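Run:
```python
from h import *
from scipy.optimize import least_squares
s=bot.read_state();R=Ro.from_euler('xyz',s["eef_rot"])
w=lambda a:R.apply(np.array(a,float)/1000)+s["tool_pos"]
n="scene";p,d=bot.capture(n)
# tool axes: x along length, z down
uv=(np.array([[212,515],[400,615],[450,580],[222,480],[408,585],[262,420-10],[420,470]])+.5)/9-.5+[340,150]
def M(o,z):return w([[46+o,-15,z],[-46+o,-15,z],[-46+o,15,z],[46+o,-15,z-15],[-46+o,-15,z-15]])
r=least_squares(lambda q:(proj(n,M(q[0],q[1])+np.r_[q[2:],0]/1000)-uv[:5]).ravel(),[0,205,0,0]);print(r.x,r.fun.round(1))
r=least_squares(lambda q:(proj(n,M(q[0],q[1]))-uv[:5]).ravel(),[0,205]);print(r.x,r.fun.round(1))
o,z=r.x
polys=[w(np.array(a)) for a in ([[46+o,-15,z],[-46+o,-15,z],[-46+o,15,z]],[[33+o,-9,z-52],[-33+o,-9,z-52],[-33+o,9,z-52],[33+o,9,z-52],[33+o,-9,z-52]],[[-10,-9,190],[10,-9,190],[10,-27,190],[-10,-27,190],[-10,-9,190]],[[-10,-27,190],[-10,-27,150]],[[10,-27,190],[10,-27,150]])]
overlay(n,p,polys,(340,150,420,220),9,"pics/d3.png")
```

```text
[ 1142.99175793   255.8851403  -1081.60871503   218.76815786] [ 0.4 -0.3  0.1  0.   0.1  0.5 -0.3  0.  -0.3 -0.3]
[  1.52342173 207.38215317] [-0.4 -0.6  0.5  0.5  0.8  0.7 -1.2 -0.5  0.2 -0.1]
```

View pics/d3.png

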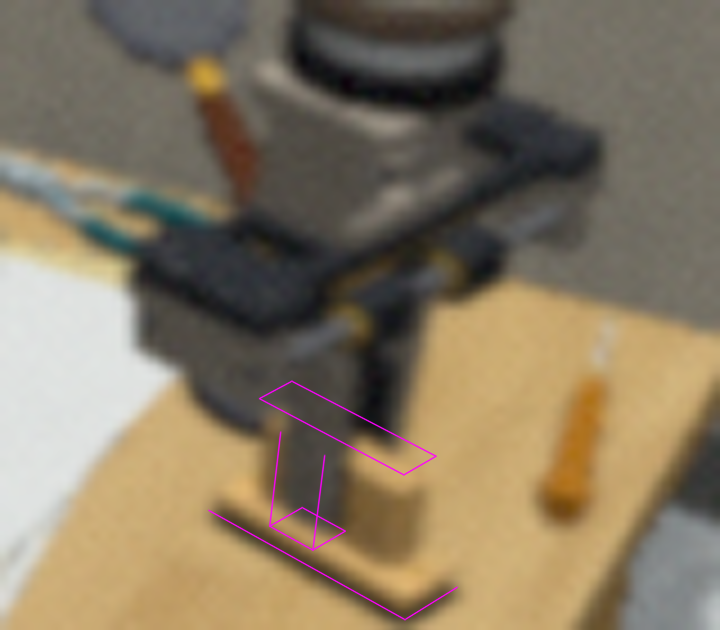

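```bash
python3 -m handwheel '[[[10,-30,0,0,0,-5.5,-1],[5,-45,0,0,0,0,-1],[5,-45,0,0,0,0,-1],[5,-45,0,0,0,0,-1],[0,-20,0,0,0,0,-1],[0,0,0,0,0,0,-1]]]'
python3 - <<'E'
from h import *
yb=-.154
tgt=place([.5045,.2835,yb],np.array([[-1.5,-61,0]])/1000)[0]
go([tgt[0],tgt[1],.245],[np.pi,0,yb])
E
```

```text
time: 5.6
tool_pos: [0.4727, 0.2145, 0.2756]
eef_rot: [3.141, 0.003, -0.152]
contact_force: [0.7, -0.3, -2.4]
opening: 0.0177
t 5.6 shift mm [ 19.5 -12.1  30.6] rotvec deg [0.06 0.15 0.12] F [ 0.7 -0.3 -2.4] open 0.0177
  pos [0.4727 0.2145 0.2756] rpy [ 3.1406e+00  2.7000e-03 -1.5180e-01]
```

```bash
python3 -m handwheel '[[[10,-6,0,0,0,0,-1],[9.5,-6,0,0,0,0,-1],[0,0,15,0,0,0,-1],[0,0,15,0,0,0,-1],[0,0,0,0,0,0,-1]]]'
python3 - <<'E'
from h import *
yb=-.154
tgt=place([.5045,.2835,yb],np.array([[-1.5,-61,0]])/1000)[0]
go([tgt[0],tgt[1],.235],[np.pi,0,yb])
n="scene";p,d=bot.capture(n)
crop(n,p,270,190,360,270,8,"pics/e1.png")
n="top";p,d=bot.capture(n)
crop(n,p,235,185,335,265,8,"pics/e2.png")
E
```

```text
time: 6.22
tool_pos: [0.4932, 0.222, 0.2447]
eef_rot: [3.14, 0.005, -0.154]
contact_force: [-0.0, -1.1, -1.7]
opening: 0.0179
t 6.22 shift mm [ 0.3 -1.5  9.7] rotvec deg [ 0.1   0.27 -0.02] F [-0.  -1.1 -1.7] open 0.0179
  pos [0.4932 0.222  0.2447] rpy [ 3.1399  0.0047 -0.1543]
```

View pics/e1.png

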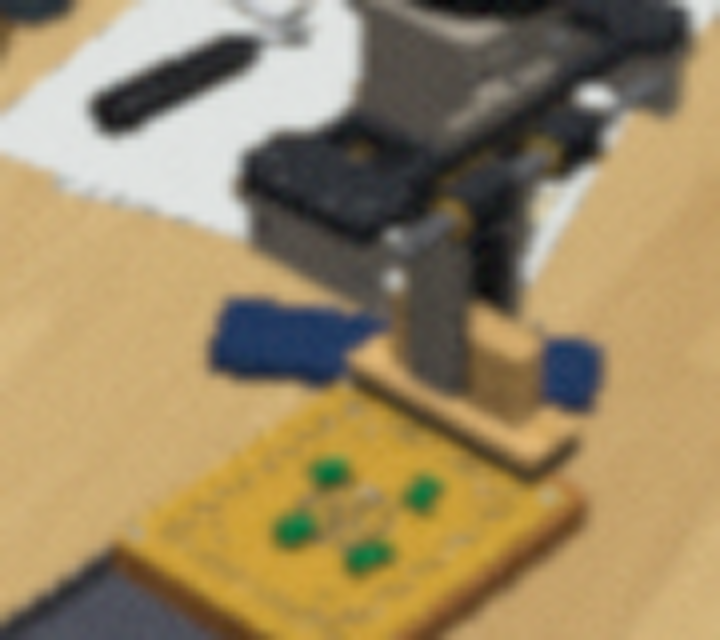

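View pics/e2.png

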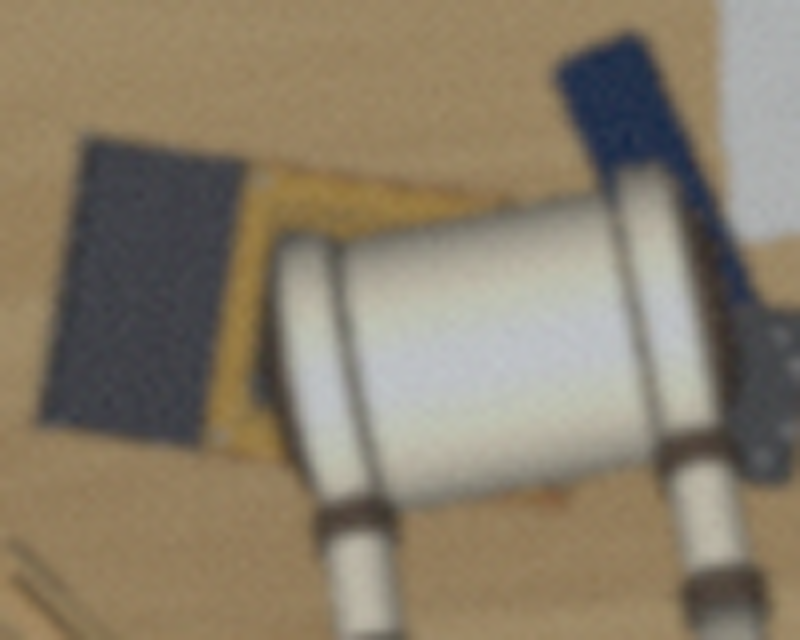

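```bash
python3 -m handwheel '[[[0,-1,9,0,0,0,-1],[0,0,1.5,0,0,0,-1],[0,0,0,0,0,0,-1],[0,0,0,0,0,0,-1]]]'; python3 -m handwheel '[[[0,0,1,0,0,0,-1],[0,0,0,0,0,0,-1]]]'
```

```text
time: 6.82
tool_pos: [0.4946, 0.2235, 0.2369]
eef_rot: [-3.141, -0.0, -0.154]
contact_force: [-0.3, -0.8, -1.2]
opening: 0.0177
time: 7.08
tool_pos: [0.4945, 0.2235, 0.2357]
eef_rot: [-3.142, -0.0, -0.154]
contact_force: [-0.3, 0.0, -0.9]
opening: 0.0178
```

```bash
python3 -m handwheel '[[[0,0,1.2,0,0,0,-1],[0,0,0,0,0,0,-1]]]'; python3 -m handwheel '[[[0,0,0.8,0,0,0,-1],[0,0,0,0,0,0,-1]]]'
```

```text
time: 7.32
tool_pos: [0.4945, 0.2234, 0.2344]
eef_rot: [3.141, 0.0, -0.154]
contact_force: [-0.0, -0.8, -1.2]
opening: 0.0175
time: 7.58
tool_pos: [0.4945, 0.2234, 0.2336]
eef_rot: [3.141, 0.0, -0.154]
contact_force: [0.7, 0.1, -0.8]
opening: 0.018
```

```bash
python3 -m handwheel '[[[0,0,0.6,0,0,0,-1],[0,0,0,0,0,0,-1]]]'
```

```text
time: 7.82
tool_pos: [0.4946, 0.2235, 0.2332]
eef_rot: [-3.142, -0.0, -0.154]
contact_force: [-0.0, -0.6, -0.8]
opening: 0.0176
```

```bash
python3 -m handwheel '[[[0,0,0.8,0,0,0,-1],[0,0,0,0,0,0,-1]]]'; python3 -m handwheel '[[[0,0,0.5,0,0,0,-1],[0,0,0,0,0,0,-1]]]'
```

```text
time: 8.07
tool_pos: [0.4947, 0.2235, 0.2332]
eef_rot: [3.141, 0.0, -0.154]
contact_force: [-2.7, -2.2, 7.1]
opening: 0.0177
time: 8.32
tool_pos: [0.4947, 0.2235, 0.2332]
eef_rot: [3.141, 0.0, -0.154]
contact_force: [-5.7, -1.2, 9.7]
opening: 0.0178
```

```bash
python3 -m handwheel '[[[0,-4,0,0,0,0,-1],[0,-8,0,0,0,0,-1],[0,-8,0,0,0,0,-1],[0,-8,0,0,0,0,-1],[0,-8,0,0,0,0,-1],[0,-8,0,0,0,0,-1],[0,-8,0,0,0,0,-1],[0,-8,0,0,0,0,-1],[0,-8,0,0,0,0,-1],[0,0,0,0,0,0,-1]]]'
python3 - <<'E'
from h import *
yb=-.154
tgt=place([.5045,.2835,yb],np.array([[-1.5,63,0]])/1000)[0]
go([tgt[0],tgt[1],.2332],[np.pi,0,yb])
n="scene";p,d=bot.capture(n)
crop(n,p,255,200,345,280,8,"pics/f1.png")
E
```

```text
time: 9.57
tool_pos: [0.5058, 0.2912, 0.2332]
eef_rot: [-3.14, -0.003, -0.154]
contact_force: [1.4, 0.6, 5.2]
opening: 0.0177
t 9.57 shift mm [ -1.6 -55.2   0.1] rotvec deg [-0.09 -0.15  0.02] F [1.4 0.6 5.2] open 0.0177
  pos [0.5058 0.2912 0.2332] rpy [-3.140e+00 -2.700e-03 -1.537e-01]
```

View pics/f1.png

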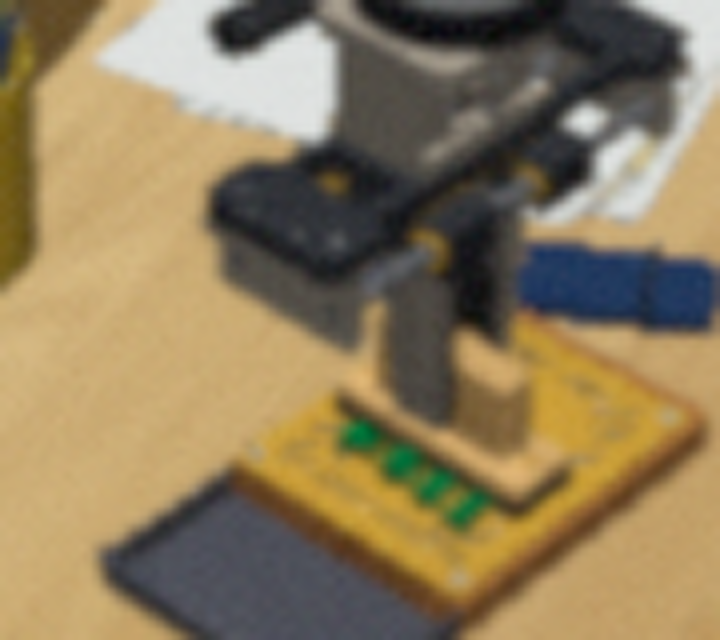

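```bash
python3 -m handwheel '[[[0.3,-8,0,0,0,0,-1],[0.3,-8,0,0,0,0,-1],[0.3,-8,0,0,0,0,-1],[0.3,-8,0,0,0,0,-1],[0.3,-8,0,0,0,0,-1],[0.3,-8,0,0,0,0,-1],[0.3,-8,0,0,0,0,-1],[0,-3,0,0,0,0,-1],[0,0,0,0,0,0,-1],[0,0,0,0,0,0,-1]]]'
python3 - <<'E'
from h import *
yb=-.154
tgt=place([.5045,.2835,yb],np.array([[-1.5,63,0]])/1000)[0]
go([tgt[0],tgt[1],.2332],[np.pi,0,yb])
n="scene";p,d=bot.capture(n)
crop(n,p,255,200,345,300,7,"pics/f2.png")
E
```

```text
time: 10.88
tool_pos: [0.5168, 0.3486, 0.2332]
eef_rot: [-3.141, -0.002, -0.154]
contact_force: [-0.8, -1.2, 6.1]
opening: 0.0177
t 10.88 shift mm [-3.7  3.3 -0. ] rotvec deg [-0.04 -0.12  0.  ] F [-0.8 -1.2  6.1] open 0.0177
  pos [0.5168 0.3486 0.2332] rpy [-3.1409e+00 -2.1000e-03 -1.5390e-01]
```

View pics/f2.png

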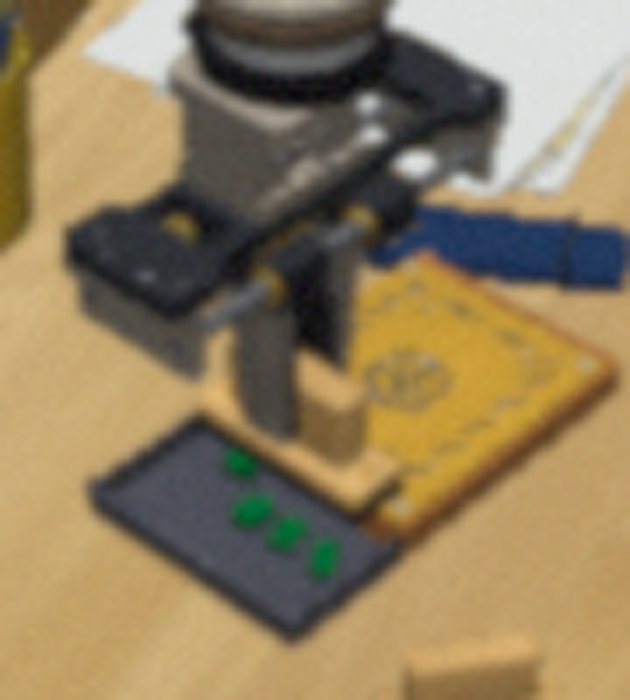

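```bash
python3 -m handwheel '[[[0,0,-8,0,0,0,-1],[0,0,-20,0,0,0,-1],[0,0,-25,0,0,0,-1],[0,20,0,0,0,0,-1],[0,40,0,0,0,0,-1],[0,40,0,0,0,0,-1]]]'
python3 - <<'E'
from h import *
go([.4170,.036,.28],[np.pi,0,-.25])
n="scene";p,d=bot.capture(n)
crop(n,p,255,200,345,300,7,"pics/f3.png")
E
```

```text
time: 11.68
tool_pos: [0.5006, 0.249, 0.2861]
eef_rot: [-3.141, -0.001, -0.153]
contact_force: [1.1, -1.3, -0.7]
opening: 0.0178
t 11.68 shift mm [-50.1 223.3   5.9] rotvec deg [-0.04 -0.08  5.54] F [ 1.1 -1.3 -0.7] open 0.0178
  pos [0.5006 0.249  0.2861] rpy [-3.141e+00 -1.400e-03 -1.533e-01]
```

View pics/f3.png

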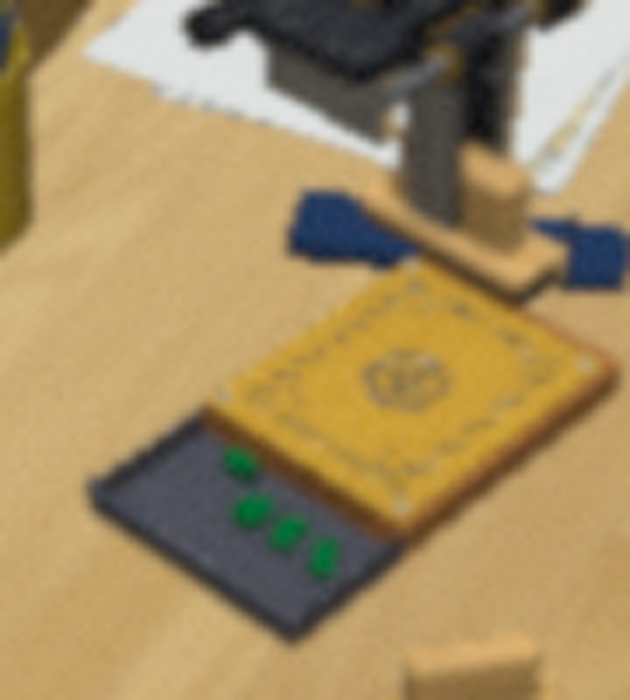

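Plate clear, all four chips in the tray. Returning the scraper to its first place.

```bash
python3 -m handwheel '[[[-5,30,0,0,0,0,-1],[-11,45,0,0,0,0,-1],[-11,45,0,0,0,0,-1],[-11,45,0,0,0,0,-1],[-12,40,0,0,0,0,-1],[0,18,10,0,0,5.5,-1],[0,0,20,0,0,0,-1],[0,0,0,0,0,0,-1]]]'
python3 - <<'E'
from h import *
go([.4170,.036,.213],[np.pi,0,-.25])
E
```

```text
time: 12.72
tool_pos: [0.4166, 0.0371, 0.2545]
eef_rot: [-3.142, 0.002, -0.251]
contact_force: [-1.1, -0.2, -1.4]
opening: 0.0178
t 12.72 shift mm [ 0.8  1.  41.5] rotvec deg [-0.    0.12 -0.03] F [-1.1 -0.2 -1.4] open 0.0178
  pos [0.4166 0.0371 0.2545] rpy [-3.1416e+00  2.1000e-03 -2.5060e-01]
```

```bash
python3 -m handwheel '[[[0,0,20,0,0,0,-1],[0,0,15,0,0,0,-1],[0,0,4,0,0,0,-1],[0,0,2,0,0,0,-1],[0,0,0,0,0,0,-1]]]';  python3 -m handwheel '[[[0,0,0.8,0,0,0,-1],[0,0,0,0,0,0,-1]]]'
```

```text
time: 13.35
tool_pos: [0.4174, 0.0371, 0.2142]
eef_rot: [-3.142, -0.001, -0.25]
contact_force: [-0.2, -0.5, -0.9]
opening: 0.0181
time: 13.6
tool_pos: [0.4172, 0.0371, 0.2132]
eef_rot: [-3.142, -0.0, -0.25]
contact_force: [-0.2, -0.9, -1.4]
opening: 0.0182
```

```bash
python3 -m handwheel '[[[0,0,1.2,0,0,0,-1],[0,0,0,0,0,0,-1]]]'
```

```text
time: 13.85
tool_pos: [0.4174, 0.0371, 0.2122]
eef_rot: [-3.142, -0.0, -0.25]
contact_force: [-0.4, 0.2, 3.8]
opening: 0.0177
```

```bash
python3 -m handwheel '[[[0,0,0,0,0,0,-0.2],[0,0,0,0,0,0,0.2],[0,0,0,0,0,0,0.2],[0,0,0,0,0,0,0.2],[0,0,-15,0,0,0,0.2],[0,0,-30,0,0,0,0.2],[0,0,-40,0,0,0,0.2],[0,0,-40,0,0,0,0.2],[0,0,0,0,0,0,0.2]]]'
python3 - <<'E'
from h import *
t=np.load("top0.npz");s=np.load("scene0.npz")
crop("top",t["p"],405,165,480,240,9,"pics/l1.png")
crop("scene",s["p"],335,130,395,205,8,"pics/l2.png")
n="scene";p,d=bot.capture(n)
crop(n,p,250,180,400,300,5,"pics/f4.png")
E
```

```text
time: 14.98
tool_pos: [0.4184, 0.037, 0.3411]
eef_rot: [-3.141, -0.009, -0.25]
contact_force: [0.0, 0.6, 0.7]
opening: 0.0553
```

View pics/l1.png

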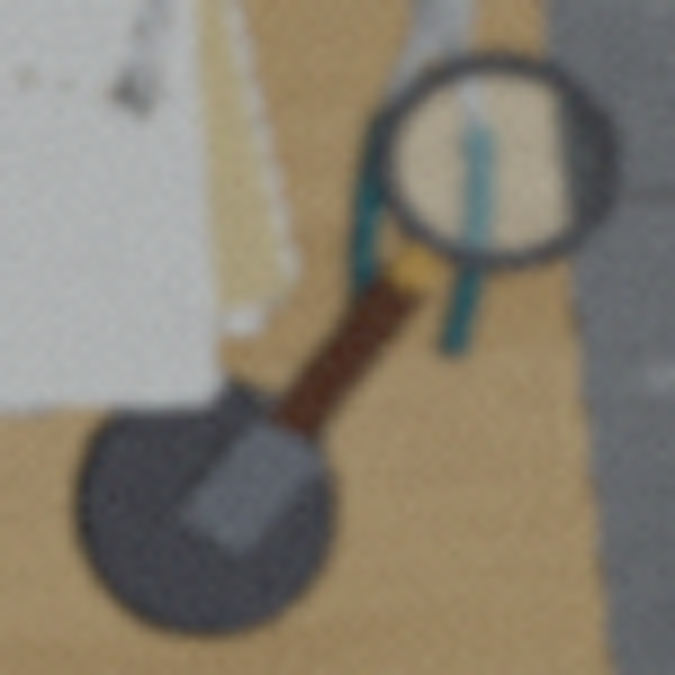

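View pics/l2.png

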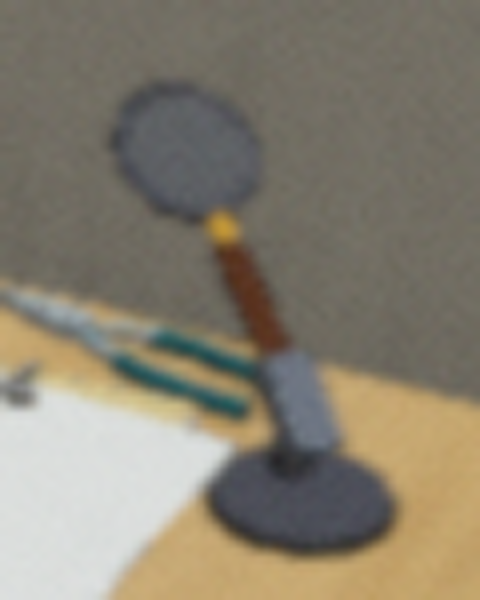

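View pics/f4.png

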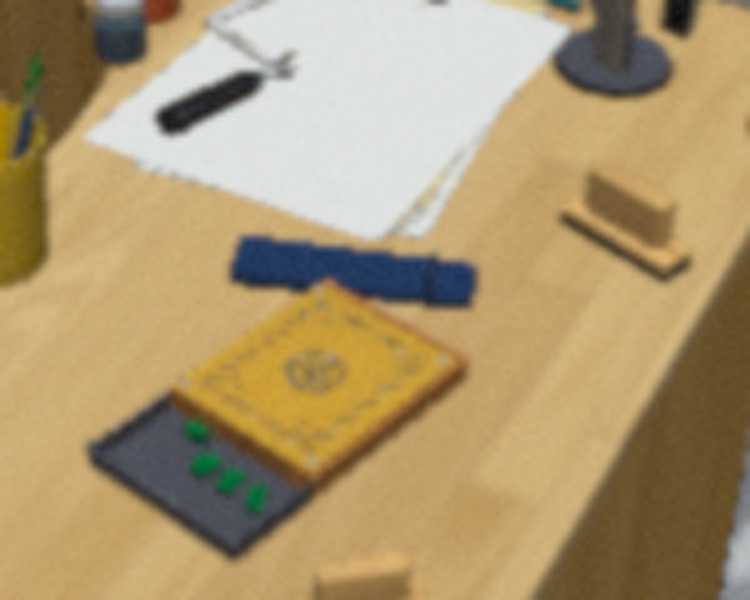

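```bash
cat > lens.py <<'E'
from h import *
def axis(f):return np.array([.766*np.cos(f),.766*np.sin(f),.643])
def frame(f):
    x=axis(f);y=np.array([-np.sin(f),np.cos(f),0]);return x,y,np.cross(x,y)
def lens_polys(m,f,L=.115):
    x,y,z=frame(f);M=np.r_[m,.064];G=M+L*x;a=np.linspace(0,2*np.pi,40)[:,None]
    P=[G+.0385*(np.cos(a)*x+np.sin(a)*y)+s*z for s in(.004,-.004)]
    for s in(.009,-.009):P.append(np.array([M+s*y+.005*z,G-.05*x+s*y+.005*z]))
    P.append(np.array([M,G]));return P,G
E
python3 - <<'E'
from lens import *
from scipy.optimize import least_squares
cv=lambda a,s,o:(np.array(a,float)+.5)/s-.5+o
gT=cv([[497,160]],9,[405,165]);gS=cv([[187,150]],8,[335,130])
hT=cv([[345,355],[400,285]],9,[405,165]);hS=cv([[242,290],[270,345]],8,[335,130])
fT=cv([[206,505]],9,[405,165]);fS=cv([[303,498]],8,[335,130])
print("foot",atz("top",fT,.006),atz("scene",fS,.006))
def res(q,cams="TS",full=False):
    m,f=q[:2],q[2];x,y,z=frame(f);M=np.r_[m,.064];G=M+.115*x;r=[]
    for c,n,g,h,t in(("T","top",gT,hT,q[3:5]),("S","scene",gS,hS,q[5:7])):
        if c in cams:
            r+=list((proj(n,G)-g).ravel())+list((proj(n,[M+t[0]*x+.005*z*(c=='T'),M+t[1]*x+.005*z*(c=='T')])-h).ravel())
    return np.array(r)
q0=[.545,-.18,-.6,.03,.05,.05,.01]
for c in("T","S","TS"):
    r=least_squares(res,q0,args=(c,));print(c,r.x.round(4),r.fun.round(1))
q=r.x
t=np.load("top0.npz");s=np.load("scene0.npz")
P,G=lens_polys(q[:2],q[2]);print("G",G)
overlay("top",t["p"],P,(405,165,480,240),9,"pics/l1b.png");overlay("scene",s["p"],P,(335,130,395,205),8,"pics/l2b.png")
for n,d in(("top",t),("scene",s)):
    C=cloud(n,d["d"]).reshape(-1,3);k=(np.linalg.norm(C[:,:2]-G[:2],axis=1)<.06)&(C[:,2]>.09)&(C[:,2]<.2);print(n,k.sum(),C[k].mean(0))
E
```

```text
foot [[ 0.52322643 -0.16528867  0.006     ]] [[ 0.52148801 -0.16081808  0.006     ]]
T [ 0.5538 -0.183  -0.5508  0.0294  0.0618  0.05    0.01  ] [-0.  -0.  -0.  -0.   0.1  0. ]
S [ 0.5472 -0.1728 -0.5127  1.9412 -2.2948  0.0407  0.0107] [-0.1  0.   0.3 -0.1 -0.2  0.1]
TS [ 0.5536 -0.1821 -0.5491  0.0302  0.0626  0.035   0.0048] [-0.4  0.  -0.2 -0.2 -0.1 -0.1  0.2 -1.4  0.6 -0.3 -0.1  0. ]
G [ 0.62877031 -0.2280652   0.137945  ]
top 593 [ 0.6249765  -0.22804533  0.12977818]
scene 292 [ 0.62360648 -0.22524663  0.1286893 ]
```

View pics/l1b.png

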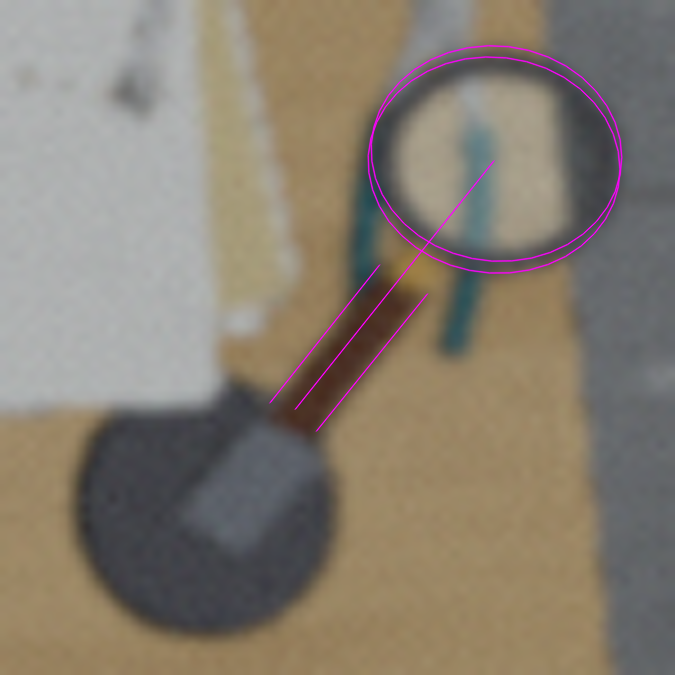

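View pics/l2b.png

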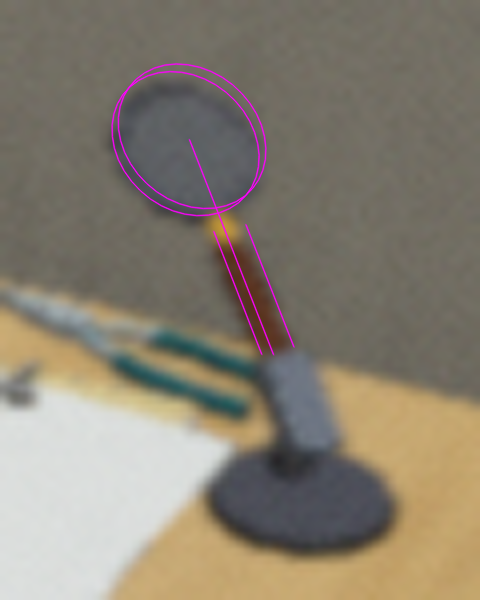

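```bash
cat >> lens.py <<'E'
MOUTH=np.array([.5538,-.1825]);YAW=-.55
def tgt(back=0,along=.037,lat=0):
    x,y,z=frame(YAW);g=np.r_[MOUTH,.064]+along*x+lat*y
    return g+(.171+back)*z, Ro.from_matrix(np.c_[x,-y,-z])
E
python3 - <<'E'
from lens import *
p,R=tgt(.09);print(p)
go(p,None,R);print(bot.read_state()["qpos"].round(2))
E
```

```text
[ 0.43488903 -0.10959506  0.287717  ]
t 15.03 shift mm [ 52.9 137.8  51.3] rotvec deg [-6.05 39.46 16.46] F [-0.1 -0.7  0.5] open 0.0552
  pos [0.4176 0.0371 0.3388] rpy [-3.1414 -0.0043 -0.25  ]
[-0.2  -0.2   2.09  0.    1.25  1.62]
```

```bash
python3 -m handwheel '[[[13,34,0,0,0,0,0.2],[13,35,0,0,0,0,0.2],[13,35,0,0,0,0,0.2],[13,34,0,0,0,0,0.2],[0,0,0,-1.2,7.9,3.3,0.2],[0,0,0,-1.2,7.9,3.3,0.2],[0,0,0,-1.2,7.9,3.3,0.2],[0,0,0,-1.2,7.9,3.3,0.2],[0,0,0,-1.2,7.9,3.3,0.2],[0,0,0,0,0,0,0.2]]]'
python3 - <<'E'
from lens import *
p,R=tgt(.09)
go(p,None,R);print(bot.read_state()["qpos"].round(2))
E
```

```text
time: 16.27
tool_pos: [0.4324, -0.1087, 0.3348]
eef_rot: [3.14, -0.69, -0.549]
contact_force: [-0.3, -0.2, 0.5]
opening: 0.0554
t 16.27 shift mm [-28.   -0.6  38. ] rotvec deg [0.02 0.47 0.06] F [-0.3 -0.2  0.5] open 0.0554
  pos [ 0.4324 -0.1087  0.3348] rpy [ 3.1403 -0.6901 -0.5486]
[-0.51 -0.32  2.25 -0.05  0.52  1.64]
```

```bash
python3 -m handwheel '[[[-14,0,19,0,0.25,0,0.2],[-14,0,19,0,0.25,0,0.2],[0,0,25,0,0,0,0.2],[0,0,20,0,0,0,0.2],[0,0,0,0,0,0,0.2]]]'
python3 - <<'E'
from lens import *
p,R=tgt(.0)
go(p,None,R);print(bot.read_state()["qpos"].round(2))
for n in("scene","top"):
    p,d=bot.capture(n)
    if n=="scene":crop(n,p,325,110,425,210,7,"pics/m1.png")
    else:crop(n,p,385,150,485,250,7,"pics/m2.png")
E
```

```text
time: 16.9
tool_pos: [0.4603, -0.1263, 0.2536]
eef_rot: [3.14, -0.697, -0.549]
contact_force: [0.6, 0.5, 0.2]
opening: 0.055
t 16.9 shift mm [-1.3 -1.  44.3] rotvec deg [0.06 0.07 0.03] F [0.6 0.5 0.2] open 0.055
  pos [ 0.4603 -0.1263  0.2536] rpy [ 3.1401 -0.6971 -0.5493]
[-0.51 -0.07  2.23 -0.08  0.29  1.68]
```

View pics/m1.png

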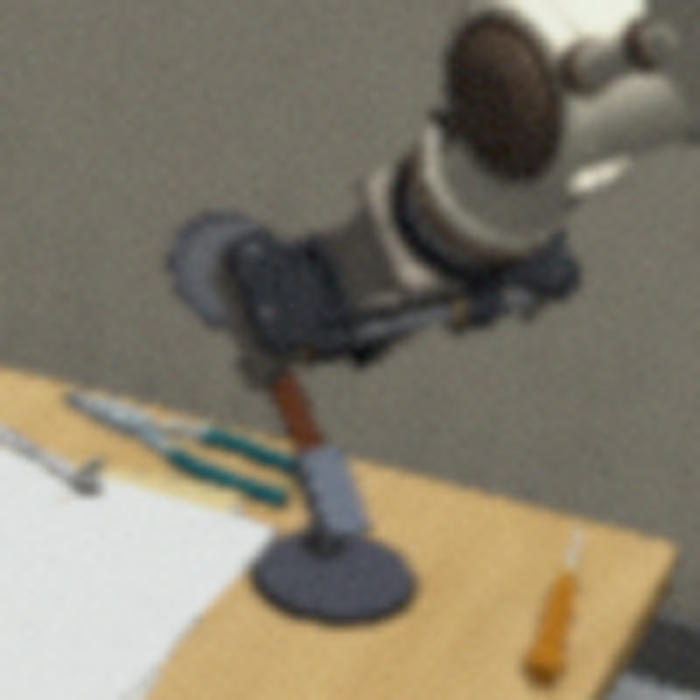

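View pics/m2.png

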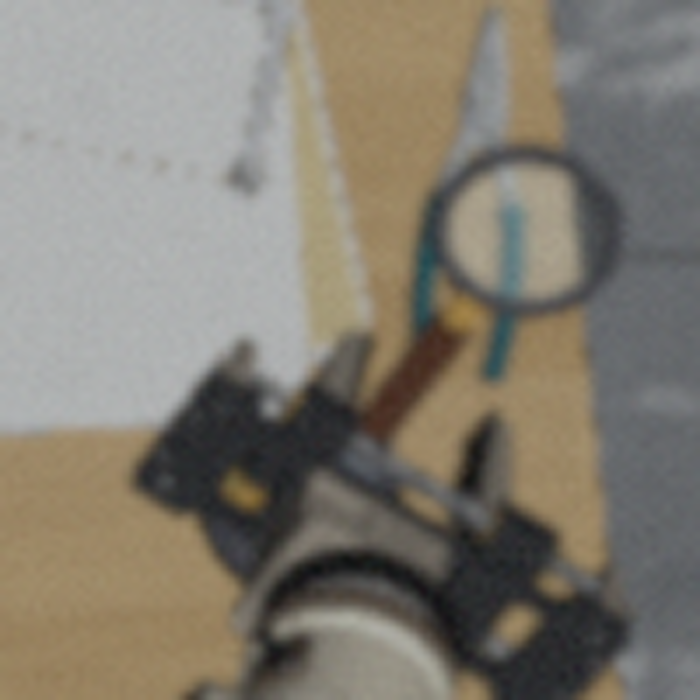

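```bash
cat >> lens.py <<'E'
def tgt2(back=0,along=.037,lat=0,d=14):
    x,y,z=frame(YAW);g=np.r_[MOUTH,.064]+along*x+lat*y
    R=Ro.from_matrix(np.c_[x,-y,-z])*Ro.from_rotvec([0,-np.radians(d),0])
    return g-(.171+back)*R.as_matrix()[:,2],R
E
python3 - <<'E'
from lens import *
go(*[(a,None,b) for a,b in [tgt2(.045)]][0])
E
```

```text
t 17.0 shift mm [49.8 -0.7  7.1] rotvec deg [  0.04 -14.17   0.02] F [-0.1  0.5  0.2] open 0.0551
  pos [ 0.4605 -0.1262  0.2552] rpy [ 3.1405 -0.7013 -0.5495]
```

```bash
python3 -m handwheel '[[[12.5,0,0,0,-3.5,0,0.2],[12.5,0,0,0,-3.5,0,0.2],[12.5,0,0,0,-3.5,0,0.2],[12.5,0,0,0,-3.5,0,0.2],[0,0,0,0,0,0,0.2]]]'
python3 - <<'E'
from lens import *
a,b=tgt2(0);go(a,None,b);print(bot.read_state()["qpos"].round(2))
E
```

```text
time: 17.62
tool_pos: [0.4961, -0.148, 0.2858]
eef_rot: [3.141, -0.462, -0.55]
contact_force: [0.2, -0.7, 0.7]
opening: 0.055
t 17.62 shift mm [-1.4 -0.7 48.8] rotvec deg [ 0.02 -0.48  0.  ] F [ 0.2 -0.7  0.7] open 0.055
  pos [ 0.4961 -0.148   0.2858] rpy [ 3.1412 -0.4623 -0.55  ]
[-0.52  0.01  2.03 -0.02  0.63  1.62]
```

```bash
python3 -m handwheel '[[[0,-0.5,15,0,0,0,0.2],[-0.7,0,15,0,-0.4,0,0.2],[-0.7,0,12,0,0,0,0.2],[0,0,6.5,0,0,0,0.2],[0,0,0,0,0,0,0.2]]]'
python3 - <<'E'
from lens import *
a,b=tgt2(0);go(a,None,b);print(bot.read_state()["qpos"].round(2))
for n in("scene","top"):
    p,d=bot.capture(n)
    if n=="scene":crop(n,p,325,110,425,210,7,"pics/m3.png")
    else:crop(n,p,405,165,480,240,9,"pics/m4.png")
E
```

```text
time: 18.25
tool_pos: [0.5127, -0.1576, 0.2395]
eef_rot: [3.141, -0.452, -0.55]
contact_force: [0.1, 0.1, 0.4]
opening: 0.0557
t 18.25 shift mm [ 2.2 -0.2 -1.1] rotvec deg [ 0.03  0.14 -0.01] F [0.1 0.1 0.4] open 0.0557
  pos [ 0.5127 -0.1576  0.2395] rpy [ 3.1411 -0.4515 -0.5501]
[-0.52  0.14  2.   -0.03  0.55  1.62]
```

View pics/m3.png

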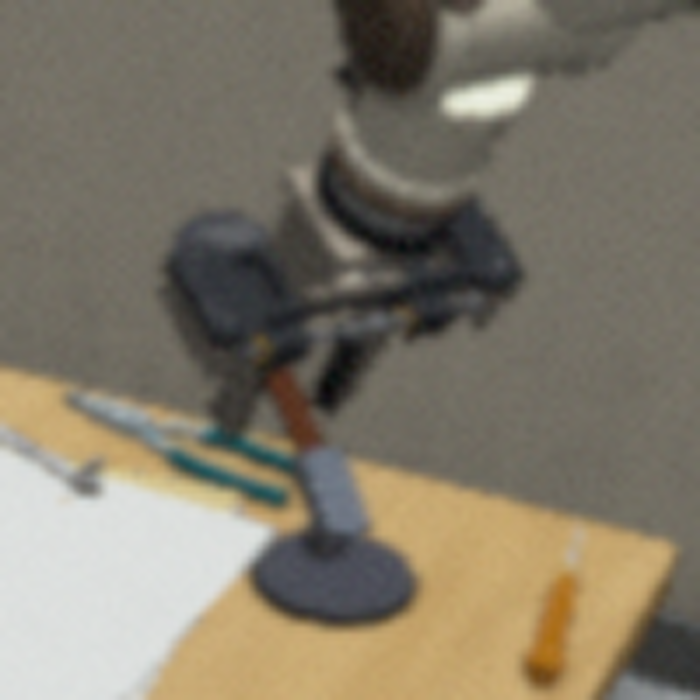

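View pics/m4.png

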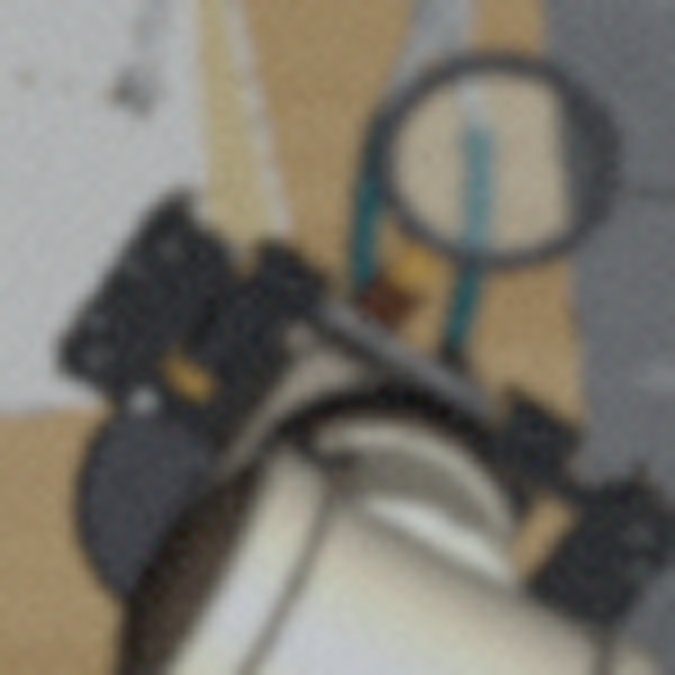

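```bash
python3 -m handwheel '[[[1.5,0,0,0,0,0,-0.1],[0,0,0,0,0,0,-0.4],[0,0,0,0,0,0,-0.5],[0,0,0,0,0,0,-0.5]]]';  python3 -m handwheel '[[[0,0,0,0,0,0,-0.7],[0,0,0,0,0,0,-1],[0,0,0,0,0,0,-1]]]'
```

```text
time: 18.85
tool_pos: [0.514, -0.1584, 0.2406]
eef_rot: [3.141, -0.452, -0.55]
contact_force: [-0.4, -0.8, 1.0]
opening: 0.0229
time: 19.23
tool_pos: [0.514, -0.1584, 0.2405]
eef_rot: [3.141, -0.452, -0.55]
contact_force: [-0.9, 0.9, -0.5]
opening: 0.0178
```

```bash
python3 - <<'E'
from lens import *
s=bot.read_state();print(Ro.from_euler('xyz',s["eef_rot"]).inv().apply(axis(YAW)).round(4))
E
python3 -m handwheel '[[[0,0,0,0,0,0,-1],[2.9,0,-0.75,0,0,0,-1],[4.8,0,-1.2,0,0,0,-1],[4.8,0,-1.2,0,0,0,-1],[0,0,0,0,0,0,-1]]]'
```

```text
[ 9.700e-01  1.000e-04 -2.437e-01]
time: 19.85
tool_pos: [0.5229, -0.1639, 0.2494]
eef_rot: [3.141, -0.454, -0.55]
contact_force: [-0.0, -0.2, -1.1]
opening: 0.0174
```

```bash
python3 -m handwheel '[[[7.8,0,-1.95,0,0,0,-1],[9.7,0,-2.44,0,0,0,-1],[9.7,0,-2.44,0,0,0,-1],[9.7,0,-2.44,0,0,0,-1],[9.7,0,-2.44,0,0,0,-1],[14.5,0,-3.65,0,0,0,-1],[0,0,0,0,0,0,-1]]]'
python3 - <<'E'
from lens import *
s=bot.read_state();print(bot.read_state()["qpos"].round(2))
for n in("scene","top"):
    p,d=bot.capture(n)
    if n=="scene":crop(n,p,305,80,405,200,6,"pics/n1.png")
    else:crop(n,p,405,145,495,235,7,"pics/n2.png")
E
```

```text
time: 20.72
tool_pos: [0.5646, -0.1895, 0.2909]
eef_rot: [3.141, -0.455, -0.55]
contact_force: [0.9, 0.3, -0.9]
opening: 0.0175
[-0.52  0.2   1.81 -0.02  0.67  1.61]
```

View pics/n1.png

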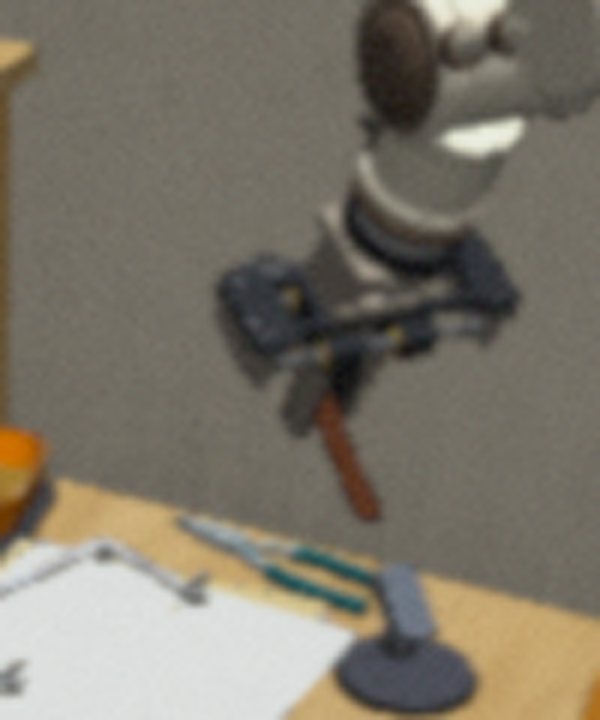

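View pics/n2.png

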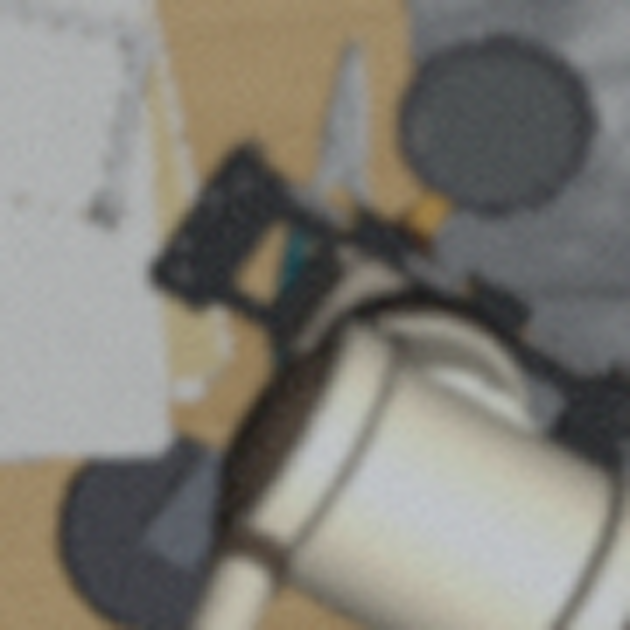

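```bash
cat >> lens.py <<'E'
def lensfit(n="top",dmin=2):
    s=bot.read_state();R=Ro.from_euler('xyz',s["eef_rot"])
    g=s["tool_pos"]+R.apply([0,0,.171])
    p,d=bot.capture(n);C=cloud(n,d)
    return s,R,g,p,C
def lensmeas(n,lx_guess):
    s,R,g,p,C=lensfit(n);G=g+.078*lx_guess;q=C.reshape(-1,3)
    k=np.linalg.norm(q-G,axis=1)<.05
    for _ in range(8):
        P=q[k];c=P.mean(0);nrm=np.linalg.svd(P-c,full_matrices=False)[2][2];nrm*=np.sign(nrm[2])
        k=(np.abs((q-c)@nrm)<.007)&(np.linalg.norm(q-G,axis=1)<.036)
    print(n,"N",k.sum(),"guess G",G.round(4),"centroid",q[k].mean(0).round(4),"normal",nrm.round(3),"rms",((q[k]-c)@nrm).std().round(4))
    return nrm,R
E
python3 - <<'E'
from lens import *
for n in("top","scene"):
    nr,R=lensmeas(n,axis(YAW))
    x,y,z=frame(YAW);print("expected",z.round(3),"in tool",R.inv().apply(nr).round(3), "angle vs exp",np.degrees(np.arccos(nr@z)).round(1))
E
```

```text
top N 516 guess G [ 0.6781 -0.2591  0.1856] centroid [ 0.6798 -0.2608  0.1822] normal [-0.496  0.312  0.81 ] rms 0.0027
expected [-0.548  0.336  0.766] in tool [-0.174 -0.006 -0.985] angle vs exp 4.1
scene N 21 guess G [ 0.6777 -0.2588  0.1851] centroid [ 0.6943 -0.2775  0.1986] normal [-0.47   0.321  0.822] rms 0.0029
expected [-0.548  0.336  0.766] in tool [-0.153 -0.027 -0.988] angle vs exp 5.5
```

```bash
cat >> lens.py <<'E'
ZT=np.array([-.174,0,-.985]);ZT/=np.linalg.norm(ZT)
def level(yaw,G,zt=ZT,L=.078):
    yt=np.array([0,-1.,0]);xt=np.cross(yt,zt);xt/=np.linalg.norm(xt);yt=np.cross(zt,xt)
    Lw=Ro.from_euler('z',yaw).as_matrix();R=Ro.from_matrix(Lw@np.c_[xt,yt,zt].T)
    g=np.array(G)-L*Lw[:,0];return g-R.apply([0,0,.171]),R
E
python3 - <<'E'
from lens import *
s=bot.read_state();R=Ro.from_euler('xyz',s["eef_rot"]);print("up in tool",R.inv().apply([0,0,1]).round(3))
a,b=level(-.55,[0.68,-.26,.26]);print(a);go(a,None,b)
a,b=level(.3,[.5047,.283,.16]);print(a);go(a,None,b)
E
```

```text
up in tool [ 0.436  0.    -0.9  ]
[ 0.63886275 -0.23477854  0.42839282]
t 20.93 shift mm [ 1.407e+02 -1.000e-01 -8.710e+01] rotvec deg [ 3.000e-02 -3.585e+01 -1.000e-02] F [ 0.3 -0.1 -1.3] open 0.0176
  pos [ 0.5632 -0.1885  0.2887] rpy [ 3.1411 -0.4508 -0.5501]
[0.45860172 0.26874013 0.32839282]
t 20.93 shift mm [-278.1 -335.  -178.9] rotvec deg [  6.83 -33.62 -49.01] F [ 0.3 -0.1 -1.3] open 0.0176
  pos [ 0.5632 -0.1885  0.2887] rpy [ 3.1411 -0.4508 -0.5501]
```

```bash
python3 -m handwheel '[[[9,0,-18,0,0,0,-1],[13,0,-27,0,0,0,-1],[13,0,-27,0,0,0,-1],[4,0,-9,0,-5,0,-1],[0,0,0,0,-8,0,-1],[0,0,0,0,-8,0,-1],[0,0,0,0,-8,0,-1],[0,0,0,0,-6.9,0,-1],[0,0,0,0,0,0,-1]]]'
python3 - <<'E'
from lens import *
a,b=level(-.55,[0.68,-.26,.26]);go(a,None,b)
a,b=level(.3,[.5047,.283,.16]);go(a,None,b);print(bot.read_state()["qpos"].round(2))
E
```

```text
time: 22.05
tool_pos: [0.5635, -0.1887, 0.3784]
eef_rot: [3.141, 0.174, -0.551]
contact_force: [0.4, 0.1, -1.6]
opening: 0.0176
t 22.05 shift mm [ 78.3  -0.2 -64.6] rotvec deg [ 0.02 -0.02 -0.03] F [ 0.4  0.1 -1.6] open 0.0176
  pos [ 0.5635 -0.1887  0.3784] rpy [ 3.1411  0.1745 -0.5506]
t 22.05 shift mm [-315.1 -335.   106.1] rotvec deg [-8.440e+00 -1.000e-02 -4.799e+01] F [ 0.4  0.1 -1.6] open 0.0176
  pos [ 0.5635 -0.1887  0.3784] rpy [ 3.1411  0.1745 -0.5506]
[-0.53  0.29  1.51  0.    1.53  1.59]
```

```bash
python3 -m handwheel '[[[-13,-14,2.4,0,0,0,-1],[-27,-28,4.75,0,0,0,-1],[-27,-28,4.75,0,0,0,-1],[-27,-28,4.75,0,0,0,-1],[-27,-28,4.75,0,0,0,-1],[-27,-28,4.75,0,0,0,-1],[-27,-28,4.75,0,0,0,-1],[-27,-28,4.75,0,0,0,-1],[-27,-28,4.75,0,0,0,-1],[-27,-28,4.75,0,0,0,-1],[-27,-28,4.75,0,0,0,-1],[-27,-28,4.75,0,0,0,-1],[-13,-13,2.4,0,0,0,-1],[0,0,0,-1.4,0,-8,-1],[0,0,0,-1.4,0,-8,-1],[0,0,0,-1.4,0,-8,-1],[0,0,0,-1.4,0,-8,-1],[0,0,0,-1.4,0,-8,-1],[0,0,0,-1.4,0,-8,-1],[0,0,0,0,0,0,-1]]]'
python3 - <<'E'
from lens import *
a,b=level(.3,[.5047,.283,.13]);go(a,None,b);print(bot.read_state()["qpos"].round(2))
E
```

```text
time: 24.55
tool_pos: [0.4586, 0.2684, 0.379]
eef_rot: [-3.141, 0.174, 0.299]
contact_force: [0.2, -0.1, -0.3]
opening: 0.0179
t 24.55 shift mm [14.  -0.3 79.4] rotvec deg [-0.03 -0.07 -0.07] F [ 0.2 -0.1 -0.3] open 0.0179
  pos [0.4586 0.2684 0.379 ] rpy [-3.1412  0.1737  0.2987]
[0.3  0.13 1.69 0.   1.5  1.57]
```

```bash
python3 -m handwheel '[[[2.5,0,14,0,0,0,-1],[4.5,0,25,0,0,0,-1],[4.5,0,25,0,0,0,-1],[2.5,0,15,0,0,0,-1],[0,0,0,0,0,0,-1],[0,0,0,0,0,0,-1]]]'
python3 - <<'E'
from lens import *
a,b=level(.3,[.5047,.283,.101]);go(a,None,b)
lx=np.array([np.cos(.3),np.sin(.3),0])
for n in("top","scene"): 
    nr,R=lensmeas(n,lx)
    p,d=bot.capture(n)
    if n=="top":crop(n,p,245,180,335,260,8,"pics/o2.png")
    else:crop(n,p,255,180,345,280,6,"pics/o1.png")
E
```

```text
time: 25.3
tool_pos: [0.4594, 0.2687, 0.2996]
eef_rot: [-3.141, 0.173, 0.3]
contact_force: [0.5, 0.8, 0.2]
opening: 0.0177
t 25.3 shift mm [ 4.5 -0.2 29.8] rotvec deg [-0.04 -0.11 -0.01] F [0.5 0.8 0.2] open 0.0177
  pos [0.4594 0.2687 0.2996] rpy [-3.141   0.1729  0.2998]lens.py:27: RuntimeWarning: Mean of empty slice.
  P=q[k];c=P.mean(0);nrm=np.linalg.svd(P-c,full_matrices=False)[2][2];nrm*=np.sign(nrm[2])
  ret = um.true_divide(
Traceback (most recent call last):
  File "lens.py", line 27, in lensmeas
    P=q[k];c=P.mean(0);nrm=np.linalg.svd(P-c,full_matrices=False)[2][2];nrm*=np.sign(nrm[2])
                           ~~~~~~~~~~~~~~~~~~~~~~~~~~~~~~~~~~~~~~~~~^^^
IndexError: index 2 is out of bounds for axis 0 with size 0
```

Arm hides the lens from above; look at the pictures.

Run:
```python
from lens import *
p,d=bot.capture("top");crop("top",p,235,170,335,260,8,"pics/o2.png")
p,d=bot.capture("scene");crop("scene",p,255,170,345,270,7,"pics/o1.png")
lx=np.array([np.cos(.3),np.sin(.3),0])
lensmeas("scene",lx)
```

```text
scene N 228 guess G [0.5059 0.2832 0.1313] centroid [0.5099 0.2882 0.1333] normal [-0.028 -0.015  0.999] rms 0.0016
```

View pics/o1.png

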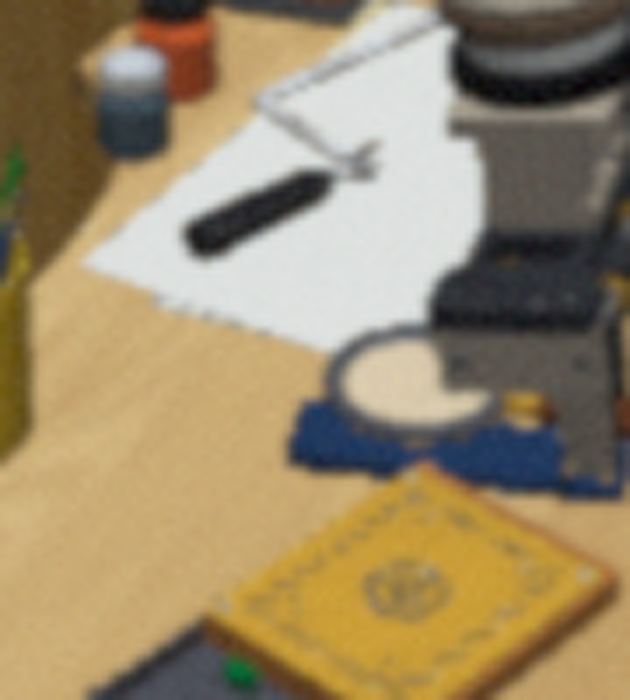

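View pics/o2.png

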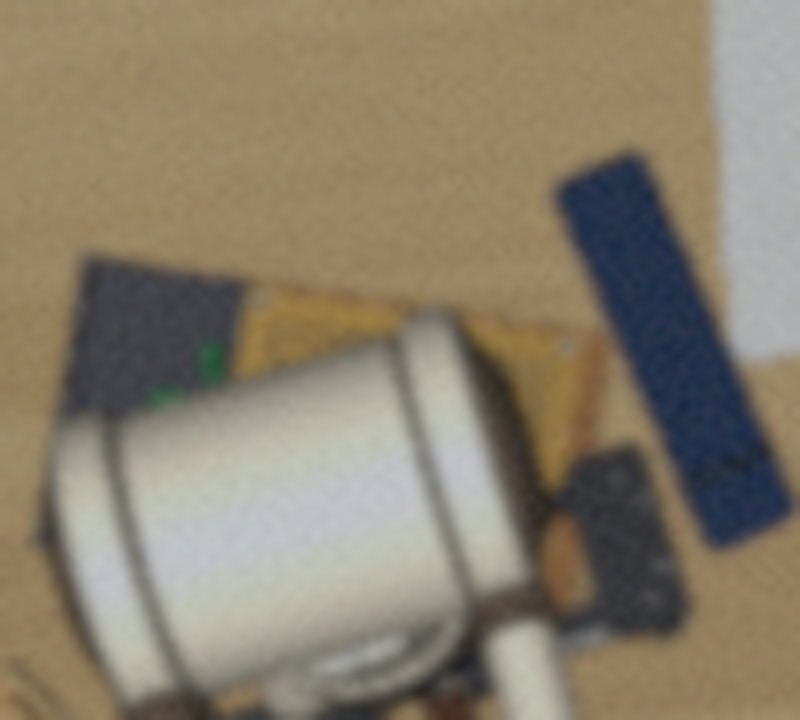

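```bash
python3 -m handwheel '[[[0.7,0,10,0,0,0,-1],[2,0,10,0,0,0,-1],[1.6,0,9,0,0,0,-1],[0,0,0,0,0,0,-1],[0,0,0,0,0,0,-1]]]'
cat >> lens.py <<'E'
def circ(G,nr,r=.0385,h=.004):
    nr=nr/np.linalg.norm(nr);u=np.cross([0,1,0],nr);u/=np.linalg.norm(u);v=np.cross(nr,u);a=np.linspace(0,2*np.pi,60)[:,None]
    return [G+r*(np.cos(a)*u+np.sin(a)*v)+s*nr for s in(h,-h)]
E
python3 - <<'E'
from lens import *
a,b=level(.3,[.5047,.283,.101]);go(a,None,b)
lx=np.array([np.cos(.3),np.sin(.3),0])
for i in range(3):nr,R=lensmeas("scene",lx)
s=bot.read_state();g=s["tool_pos"]+R.apply([0,0,.171]);G=g+.078*lx;print(G)
p,d=bot.capture("scene")
ros=np.array([.5047,.283,.021]);a=np.linspace(0,2*np.pi,40)[:,None]
rc=ros+.018*np.c_[np.cos(a),np.sin(a),0*a]
overlay("scene",p,circ(G,nr)+[rc],(285,200,345,260),10,"pics/q1.png")
E
```

```text
time: 26.12
tool_pos: [0.4584, 0.2684, 0.2695]
eef_rot: [-3.141, 0.174, 0.3]
contact_force: [0.0, 0.4, -0.8]
opening: 0.0177
t 26.12 shift mm [ 0.3 -0.3  0. ] rotvec deg [-0.03 -0.04  0.01] F [ 0.   0.4 -0.8] open 0.0177
  pos [0.4584 0.2684 0.2695] rpy [-3.141   0.1742  0.3002]
scene N 215 guess G [0.5045 0.2828 0.1011] centroid [0.5101 0.2891 0.1027] normal [-0.02  -0.015  1.   ] rms 0.0016
scene N 217 guess G [0.5047 0.2828 0.1012] centroid [0.5096 0.2899 0.1032] normal [-0.02  -0.001  1.   ] rms 0.0016
scene N 216 guess G [0.5047 0.2829 0.1014] centroid [0.5096 0.289  0.1031] normal [-0.025 -0.011  1.   ] rms 0.0017
[0.50474437 0.28283326 0.1014021 ]
```

View pics/q1.png

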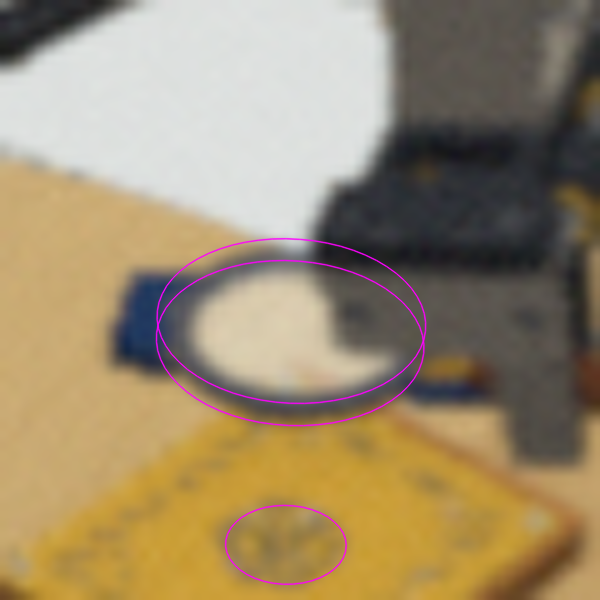

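```bash
python3 -m handwheel '[[[3,0,0,0,-1.1,0,-1],[0,0,0,0,0,0,-1],[0,0,0,0,0,0,-1],[0,0,0,0,0,0,-1]]]'
python3 - <<'E'
from lens import *
lx=np.array([np.cos(.3),np.sin(.3),0])
for i in range(3):nr,R=lensmeas("scene",lx)
s=bot.read_state();print(s["time"],s["contact_force"],s["opening"],abs(s["qd"]).max())
p,d=bot.capture("scene");crop("scene",p,240,120,410,300,4,"pics/q2.png")
p,d=bot.capture("top");cv2.imwrite("pics/q3.png",p[...,::-1])
E
```

```text
time: 26.82
tool_pos: [0.4611, 0.2692, 0.2689]
eef_rot: [-3.141, 0.194, 0.3]
contact_force: [-0.1, -0.8, -0.4]
opening: 0.0177
scene N 219 guess G [0.5041 0.2826 0.1011] centroid [0.509  0.2899 0.1012] normal [-0.     0.008  1.   ] rms 0.0017
scene N 208 guess G [0.5041 0.2827 0.1011] centroid [0.5094 0.2893 0.1012] normal [ 0.001 -0.008  1.   ] rms 0.0016
scene N 213 guess G [0.5041 0.2826 0.1011] centroid [0.5091 0.289  0.101 ] normal [-0.005 -0.006  1.   ] rms 0.0017
26.975 [-0.27980689  0.29127841 -0.60254125] 0.01795602318671196 0.0019237714005177749
```

View pics/q2.png

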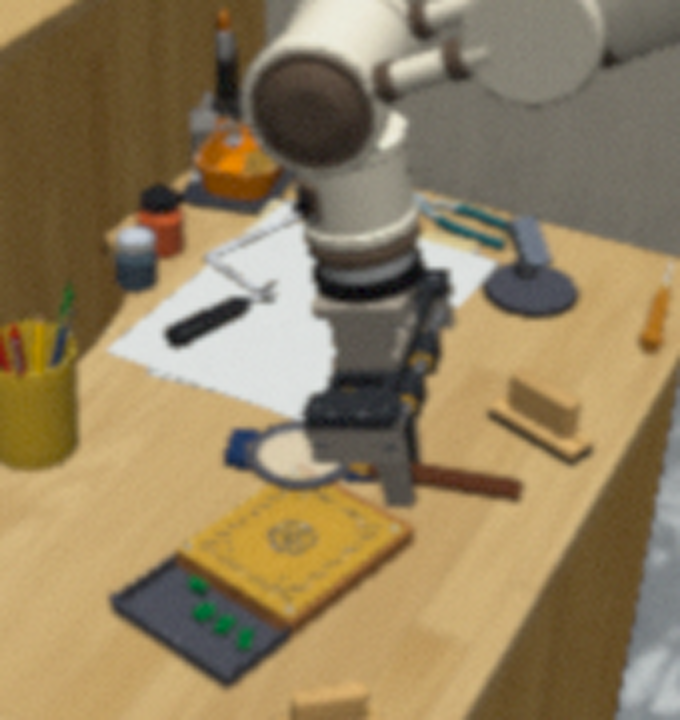

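View pics/q3.png

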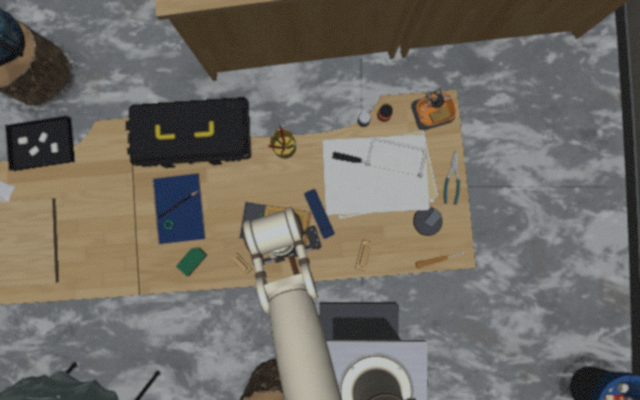

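Run:
```python
from rig import bot
print(bot.finish_job())
```

```text
the job is handed in; nothing more can be done
None
```

I finished the job and handed it in at about 27 s, with the gripper still holding the lens over the rosette.

- **Chips:** One pass with the larger scraper wiped all four chips off the plate. The last pictures show the plate clear and four chips in the tray, and the gripper did not touch them.
- **Scraper:** It is standing on the bench at its starting spot, clear of the plate and tray.
- **Lens:** It came out along the socket axis with no noticeable resistance.
    - **Level:** It came out about 4° off the socket's slope. I corrected for that, and the last fits of the glass put it within about 0.5° of level.
    - **Height:** The glass is 0.101 m above the bench, about 80 mm above the plate.
    - **Centring:** The glass centre works out at (0.504, 0.283), against (0.505, 0.283) measured for the rosette.
    - **Hold:** At the end the arm was still, the wrist force was under 1 N, and the grip was 18 mm wide on the handle.

**Checks that disagreed or fell short:**
- The two cameras placed the board and scraper several millimetres apart, so I used a fit to both for the board and in-between values for the scraper.
- At the end the arm hid the lens from the top camera. Level and height rest on the scene camera alone, and the centring comes from the arm pose plus that camera's view of the rim, so it may be off by a few millimetres.

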